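# Load a shaker and prove its limit switches

## Task

Flip the handle of the isolator (the grey switch block) over to off, set the aluminium jar carrier flat in the shaker's tray, and then stand all the white-capped jars from the open worktop beside the shaker upright in the carrier. With the power still off, prove the two travel limit switches, the left one first and then the right one: push the roller arm outward, away from the tray, until it clicks (about 30 degrees) but not as far as its end stop, and let it spring back. Finally flip the isolator on again, leaving carrier and jars in place; do not knock over the glass beaker.

Things in the scene. Friction and masses are not known exactly. Their poses are not given: they have to be found in the camera images.
- shaker: benchtop shaker, fixed: white base 170 (x) x 300 (y) x 30 mm, on it a shallow aluminium tray, long side along y, and at either end of the tray (y = +125 and -125 mm) a grey limit switch, 137 mm tall, with an upright roller arm on its robot side. Origin: centre of the underside; x points away from the robot, y to its left (turned up to 0.15 rad).
- tray_floor (a point): centre of the tray's inner floor, 45 mm above the worktop; axes as the shaker's. The tray is 145 (x) x 175 (y) mm inside; its rim stands 16 mm above this floor and is 5 mm thick.
- limit_left (a joint): Left (+y) limit switch, at the tray's left end: angle of its roller arm, rad. 0 = upright (a spring holds it there); grows as the roller is pushed outward, away from the tray (to the shaker's +y). Clicks at 0.50; end stop at 1.05; must not pass 0.90. Hinge along the shaker's x, 55 mm below the roller. Pushing the roller takes 1.4 N at first, 4 N at 0.6 rad; let go, it springs back.
- limit_left_roller (a point): centre of the black roller (20 mm diameter, 11 mm wide, axle along the shaker's x) atop the left switch's arm (flat bar, 11 mm wide), 177 mm above the worktop when upright. The switch's box begins 17 mm behind this point (+x of the shaker), its top at 137 mm: push with shut fingertips 150 to 175 mm above the worktop, from the tray's side. At 0.6 rad the roller is 31 mm outward, 10 mm lower.
- limit_right (a joint): Right (-y) limit switch, at the tray's right end: angle of its roller arm, rad. 0 = upright (a spring holds it there); grows as the roller is pushed outward, away from the tray (to the shaker's -y). Clicks at 0.50; end stop at 1.05; must not pass 0.90. Hinge along the shaker's x, 55 mm below the roller. Pushing the roller takes 1.4 N at first, 4 N at 0.6 rad; let go, it springs back.
- limit_right_roller (a point): centre of the black roller (20 mm diameter, 11 mm wide, axle along the shaker's x) atop the right switch's arm (flat bar, 11 mm wide), 177 mm above the worktop when upright. The switch's box begins 17 mm behind this point (+x of the shaker), its top at 137 mm: push with shut fingertips 150 to 175 mm above the worktop, from the tray's side. At 0.6 rad the roller is 31 mm outward, 10 mm lower.
- carrier: loose aluminium jar carrier 135 (x) x 165 (y) mm, up to 0.45 kg: floor 6 mm thick, walls 36 mm high over all, 127 x 157 mm inside; grip bar along y over its middle. Origin: centre of the underside, z up. Fits the shaker's tray with 5 mm play all round, y along the shaker's y, either way round; starts left of the shaker, a quarter turn off. Jars stand 2 a side at x = +-34, y = +-42 mm.
- carrier_grip (a point): centre of the carrier's black grip bar, 54 mm above its underside: the bar is 10 mm thick (x), 76 mm long (y), 16 mm high, on two steel posts.
- isolator: isolator, a grey block 62 (x) x 56 (y) x 40 mm fixed to the worktop right of the shaker, among the jars, with an upright T handle hinged on its top; origin: centre of the underside, x pointing away from the robot (turned up to 0.4 rad).
- handle (a joint): isolator handle, rad: 0 = off (leaning 0.55 rad to the isolator's -x, towards the robot), 0.55 = upright, 1.1 = on (leaning 0.55 rad to its +x, away from the robot). Over-centre: past upright it falls by its own weight to the stop on that side. Hinge along the isolator's y, 52 mm above the worktop over the block's centre. Pushing takes under 2 N.
- handle_grip (a point): centre of the handle's black cross grip (16 mm diameter, 44 mm long, along the isolator's y), 56 mm from the hinge: it lies 100 mm above the worktop at either stop and 108 mm when upright. The stem below is 10 x 16 mm.
- jar_wide: wide jar: 50 mm across at the widest, 66 mm tall, clear glass with a ribbed white screw cap as wide as the body; stands upright on the worktop. Origin: centre of the underside, z up along the jar. Absent in some starts. Grip it round body or cap; when it is set down in the carrier, fingertips 33 mm or more above its underside stay clear of the walls.
- jar_tall: tall jar: 52 mm across at the widest, 82 mm tall, clear glass with a ribbed white screw cap as wide as the body; stands upright on the worktop. Origin: centre of the underside, z up along the jar. Absent in some starts. Grip it round body or cap; when it is set down in the carrier, fingertips 33 mm or more above its underside stay clear of the walls.
- jar_small: small jar: 43 mm across at the widest, 58 mm tall, clear glass with a ribbed white screw cap as wide as the body; stands upright on the worktop. Origin: centre of the underside, z up along the jar. Absent in some starts. Grip it round body or cap; when it is set down in the carrier, fingertips 33 mm or more above its underside stay clear of the walls.
- jar_mid: middle-sized jar: 45 mm across at the widest, 64 mm tall, clear glass with a ribbed white screw cap as wide as the body; stands upright on the worktop. Origin: centre of the underside, z up along the jar. Absent in some starts. Grip it round body or cap; when it is set down in the carrier, fingertips 33 mm or more above its underside stay clear of the walls.
- glass_beaker: glass beaker, 74 mm across, 85 mm tall, a bystander on the left behind the carrier; origin: centre of the underside, z up.
Things that resemble listed ones, but are neither listed nor needed, are in the scene too. What is shaped like the jar_tall but blue or green is not meant. Leave any yellow look-alike of the jar_small alone.

How it is judged (in metres and radians):
On the way, in this order (a step that is already met when the one before it is completed fails the run):
1. the isolator is off (value of joint handle below 0.15 rad), for 0.2 s.
2. the carrier lies flat in the shaker's tray (x of carrier in the frame of tray_floor between -0.008 and 0.008 m and y of carrier in the frame of tray_floor between -0.008 and 0.008 m and z of carrier in the frame of tray_floor below 0.004 m and angle between carrier's own z axis and vertical below 0.05 rad and contact force between carrier and the fingers below 0.2 N), for 0.2 s.
3. all the jars stand upright in the carrier, released, with the isolator still off (x of carrier in the frame of tray_floor between -0.008 and 0.008 m and y of carrier in the frame of tray_floor between -0.008 and 0.008 m and z of carrier in the frame of tray_floor below 0.004 m and angle between carrier's own z axis and vertical below 0.05 rad and x of jar_wide in the frame of carrier between -0.064 and 0.064 m and y of jar_wide in the frame of carrier between -0.079 and 0.079 m and z of jar_wide in the frame of carrier between 0.002 and 0.012 m and angle between each of jar_wide, jar_tall, jar_small, jar_mid's own z axis and vertical below 0.15 rad and x of jar_tall in the frame of carrier between -0.064 and 0.064 m and y of jar_tall in the frame of carrier between -0.079 and 0.079 m and z of jar_tall in the frame of carrier between 0.002 and 0.012 m and x of jar_small in the frame of carrier between -0.064 and 0.064 m and y of jar_small in the frame of carrier between -0.079 and 0.079 m and z of jar_small in the frame of carrier between 0.002 and 0.012 m and x of jar_mid in the frame of carrier between -0.064 and 0.064 m and y of jar_mid in the frame of carrier between -0.079 and 0.079 m and z of jar_mid in the frame of carrier between 0.002 and 0.012 m and value of joint handle below 0.15 rad and contact force between each of jar_wide, jar_tall, jar_small, jar_mid and the fingers below 0.2 N), for 0.2 s.
4. the left limit switch has clicked, with the isolator off (value of joint limit_left above 0.5 rad and value of joint handle below 0.15 rad), for 0.05 s.
5. the left limit switch has sprung back (value of joint limit_left below 0.1 rad), for 0.1 s.
6. the right limit switch has clicked, with the isolator off (value of joint limit_right above 0.5 rad and value of joint handle below 0.15 rad), for 0.05 s.
7. the right limit switch has sprung back (value of joint limit_right below 0.1 rad), for 0.1 s.
8. the isolator is on again (value of joint handle above 0.95 rad), for 0.2 s.
At the end, for the whole second after the job is handed in: Carrier flat in the shaker's tray (centre within 8 mm, under 4 mm above its floor, tilt under 0.05 rad); every jar present upright (0.15 rad) on the carrier's floor inside its rim; all at rest; both switch arms sprung back (below 0.1 rad); isolator on (handle above 0.95 rad) (x of carrier in the frame of tray_floor between -0.008 and 0.008 m and y of carrier in the frame of tray_floor between -0.008 and 0.008 m and z of carrier in the frame of tray_floor below 0.004 m and angle between carrier's own z axis and vertical below 0.05 rad and x of jar_wide in the frame of carrier between -0.064 and 0.064 m and y of jar_wide in the frame of carrier between -0.079 and 0.079 m and z of jar_wide in the frame of carrier between 0.002 and 0.012 m and angle between each of jar_wide, jar_tall, jar_small, jar_mid's own z axis and vertical below 0.15 rad and x of jar_tall in the frame of carrier between -0.064 and 0.064 m and y of jar_tall in the frame of carrier between -0.079 and 0.079 m and z of jar_tall in the frame of carrier between 0.002 and 0.012 m and x of jar_small in the frame of carrier between -0.064 and 0.064 m and y of jar_small in the frame of carrier between -0.079 and 0.079 m and z of jar_small in the frame of carrier between 0.002 and 0.012 m and x of jar_mid in the frame of carrier between -0.064 and 0.064 m and y of jar_mid in the frame of carrier between -0.079 and 0.079 m and z of jar_mid in the frame of carrier between 0.002 and 0.012 m and linear speed of each of jar_wide, jar_tall, jar_small, jar_mid, carrier below 0.02 m/s and value of joint handle above 0.95 rad and value of joint each of limit_left, limit_right below 0.1 rad); the robot touches nothing.
It fails at once if a limit switch arm is driven past 0.90 rad, towards its end stop (value of joint any of limit_left, limit_right above 0.9 rad).
It fails at once if the glass beaker is knocked over (angle between glass_beaker's own z axis and vertical above 0.7 rad).
Of jar_wide, jar_tall, jar_small, jar_mid only 2 to 3 are there at a start; the rules pass over those that are not, and their reading is None.
At some moment in a run one of carrier may be knocked a few centimetres aside while the robot is not near it.
It also fails if it takes over 200 s, if anything falls off the work surface, if the arm or the gripper's body presses on something with over 40 N, if the wrist force passes 120 N, or if a joint passes its speed limit or range.

## Robot

A 6-joint arm with a two-finger parallel gripper is mounted at the origin on a cart in front of the work surface, level with it; the furniture and walls round the work are solid. World frame = base frame: x ahead of the robot, y to its left, z up, the work surface at z = 0. Lengths are in m, angles in degrees, forces in N, time in s.
With the tool pointing down it reaches from about 0.25 to 0.725 m from the base axis. Payload 4 kg.
Tool frame: the origin (TCP) lies midway between the tips of the shut fingers; the grasp point (between the pads) lies 19 mm behind it; z points along the fingers, y is the direction in which the jaws open and shut (so a half turn about z gives the same grasp; the last joint's range is limited). The gripper opens to 85 mm and grips with 20 to 120 N. Pads are 22 mm wide; open, the fingers measure 114 mm over their backs; the gripper's body (76 mm by 85 mm) begins 54 mm behind the grasp point. The pads swing forward as they close: fully open they stand 13 mm farther back than shut.
Start: joints at [-68.182, 13.785, 0.286, 76.501, 0, 90], TCP at [0.186, -0.464, 0.231] pointing down, gripper open.
Joint ranges: [-155.79, 155.79], [-60.16, 107.12], [-62.33, 73.08], [-114, 123.19], [-81.49, 82.49], [-180, 180]. Speed limits (degrees/s): [159.86, 159.86, 180, 180, 180, 180].

## Interface

Orientations are given as [roll, pitch, yaw] about the fixed x, y, z axes, in that order (R = Rz(yaw) Ry(pitch) Rx(roll)).
In Python, from plant import bot, grab_frame gives the robot as it stands. The module is installed in compiled form; this text tells all that it offers.
- The arm moves only by the shell command python3 -m jog 'ROWS' [OPENING] [FORCE]. ROWS is JSON, a list of rows, each a list of 4 numbers: the shift along the tool's x, y, z in mm, then the turn about the tool's z in degrees. A call has 1 to 10 rows; each row is the pose to reach, as a shift and turn from the pose commanded when the call began, along the tool's axes at that moment; what a row does not reach only later rows make up. A row lasts 1/10 s, in which the tool goes at most 50 mm and 8.59 degrees, less where a joint would pass 70% of its speed; a pose out of reach is approached as far as the arm can. A call with a gripper value outside its range is refused whole. OPENING is the opening, from 0 (shut) to 1 (fully open), set as the call begins (- or left out, the last holds). The fingers move at their own pace and stop on an object; FORCE is the grip in N (left out, the last holds). Time passes only in rows, so rows that repeat a pose let the fingers close. It gives the time, the measured TCP pose, the force and the opening at its end, in the units of the state.
- bot.observe(): the state, without advancing time (a new reading comes with each control period).
- grab_frame(name): name is "scene" or "top" or "wrist"; returns a dict with "image" (480x640x3 uint8, red, green, blue), "intrinsics" (3x3 intrinsics, pixels), "xyz" and "attitude" of the camera in the world; the wrist camera has in their place "hand_eye" (4x4, takes a point from camera to tool coordinates, whose origin is the TCP and whose axes are the flange's). Camera axes: x right, y down, z forward; pixel columns grow to the right and rows downward; lengths in m; the calibration is good to about 2 mm. A picture is of the moment at which its call begins: read the wrist's pose just before it. There is no depth.
- bot.hand_in(): hands the job in, once; it reports no verdict.
The state is a dict: "time_s": time; "joint_positions": joint angles; "joint_velocities": joint speeds; "effort": joint torques, N m; "tool_pos": TCP position; "tcp_rot": TCP orientation; "force": force on the tool from outside, world axes, zero at the start; "wrist_torque": the same for the moment, N m; "width": opening from 0.0 (shut) to 1.0 (fully open).
Only numpy, scipy, OpenCV 4.12 (cv2) and the standard library are available. Lean on these libraries where they do the work, as an engineer would, in place of code of your own. Each camera call takes 0.05 s, during which the arm holds its last target.

## Working session

There is one attempt and no reset: what is moved stays moved. The work goes in short steps, Python scripts to look and compute and a shell command to move; the robot and the scene stay as the last step left them, time stands still between calls to the robot, and variables do not carry over. Pictures are saved under pics/ and viewed, and the job is handed in when it is done.

```bash
ls; mkdir -p pics
cat > h.py <<'E'
import numpy as np, cv2
from plant import bot, grab_frame
from scipy.spatial.transform import Rotation as R
def save(n,f):
    g=grab_frame(n); cv2.imwrite(f'pics/{f}.png',g['image'][:,:,::-1]); return g
E
python3 - <<'E'
from h import *
s=bot.observe(); print(s)
for n in ['scene','top','wrist']:
    g=save(n,n+'0'); print(n,{k:v for k,v in g.items() if k!='image'})
E
```

```text
pics
{'time_s': 0.0, 'joint_positions': array([-6.81814827e+01,  1.38313007e+01,  2.12237956e-01,  7.65038186e+01,
        9.89151572e-04,  9.00002253e+01]), 'joint_velocities': array([-0.00231364, -0.01069767, -0.05137914, -0.03536613,  0.03096194,
       -0.01264804]), 'effort': array([ 1.20371278e-03, -3.72320688e+01,  2.52407080e+01,  1.69333880e-02,
        2.11521324e-04, -3.35747728e-06]), 'tool_pos': array([ 0.18559361, -0.46356846,  0.23041099]), 'tcp_rot': array([-1.79877119e+02, -9.88666089e-04,  2.18182899e+01]), 'force': array([ 0.18043262,  1.01047597, -0.29264691]), 'wrist_torque': array([ 0.01989242, -0.03465722, -0.07204963]), 'width': 1.0012586749767023}
scene {'intrinsics': array([[441.07210302,   0.        , 311.08023355],
       [  0.        , 441.07210302, 243.03541408],
       [  0.        ,   0.        ,   1.        ]]), 'xyz': array([-0.14294428,  0.54533304,  0.83166531]), 'attitude': array([-125.8683195 ,   -0.30935202, -135.40886845])}
top {'intrinsics': array([[532.52985285,   0.        , 315.46464355],
       [  0.        , 532.52985285, 236.99205229],
       [  0.        ,   0.        ,   1.        ]]), 'xyz': array([ 0.35036407, -0.1383931 ,  1.58457684]), 'attitude': array([-172.39019703,   -0.57360746,  -89.41301723])}
wrist {'intrinsics': array([[427.61976524,   0.        , 321.12220182],
       [  0.        , 427.61976524, 237.67694581],
       [  0.        ,   0.        ,   1.        ]]), 'hand_eye': array([[ 5.68849676e-04, -9.52157036e-01, -3.05608664e-01,
         7.85963576e-02],
       [ 9.99999805e-01,  6.20161439e-04, -7.08144600e-05,
         1.48919396e-03],
       [ 2.56953195e-04, -3.05608564e-01,  9.52157203e-01,
        -1.42701953e-01],
       [ 0.00000000e+00,  0.00000000e+00,  0.00000000e+00,
         1.00000000e+00]])}
```

View pics/scene0.png

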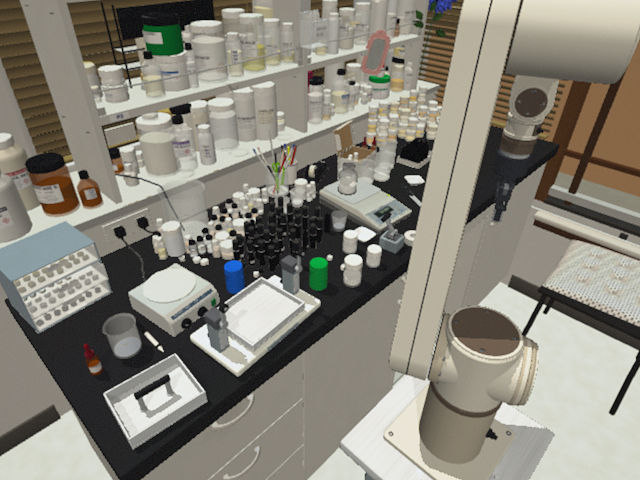

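View pics/top0.png

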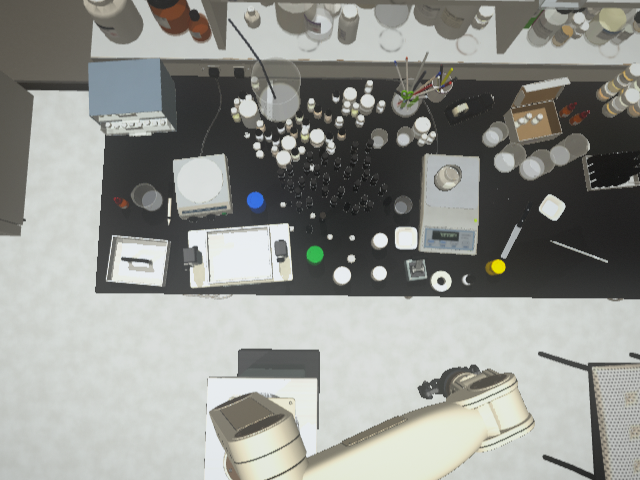

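View pics/wrist0.png

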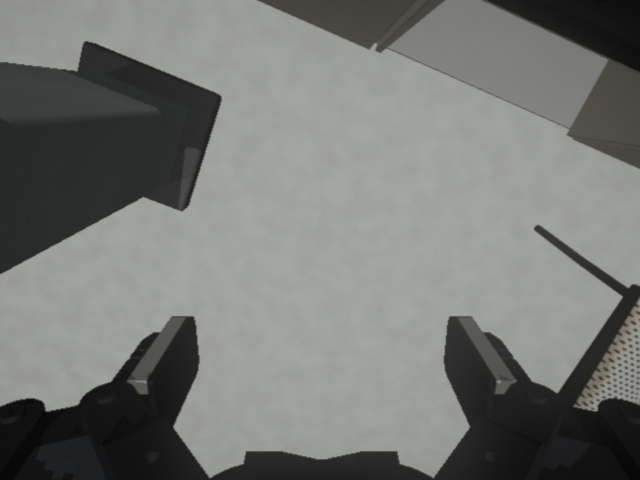

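```bash
cat >> h.py <<'E'
def ray(g,u,v):
    K=g['intrinsics']; d=np.linalg.inv(K)@np.array([u,v,1.]); 
    if 'xyz' in g: return g['xyz'], R.from_euler('xyz',g['attitude'],degrees=True).as_matrix()@d
    s=g['state']; Rt=R.from_euler('xyz',s['tcp_rot'],degrees=True).as_matrix(); H=g['hand_eye']
    return s['tool_pos']+Rt@H[:3,3], Rt@H[:3,:3]@d
def onz(g,u,v,z):
    o,d=ray(g,u,v); return o+d*(z-o[2])/d[2]
def proj(g,p):
    K=g['intrinsics']
    if 'xyz' in g: o=g['xyz'];M=R.from_euler('xyz',g['attitude'],degrees=True).as_matrix()
    else:
        s=g['state']; Rt=R.from_euler('xyz',s['tcp_rot'],degrees=True).as_matrix(); H=g['hand_eye']
        o=s['tool_pos']+Rt@H[:3,3]; M=Rt@H[:3,:3]
    q=K@(M.T@(np.array(p)-o)); return q[:2]/q[2]
def grab(n,f=None):
    s=bot.observe(); g=grab_frame(n); g['state']=s
    if f: cv2.imwrite(f'pics/{f}.png',g['image'][:,:,::-1])
    return g
def crop(g,f,x0,y0,x1,y1,k):
    cv2.imwrite(f'pics/{f}.png',cv2.resize(g['image'][y0:y1,x0:x1,::-1],None,fx=k,fy=k,interpolation=cv2.INTER_CUBIC))
E
python3 - <<'E'
from h import *
g=grab('top'); crop(g,'t1',95,185,295,300,4); crop(g,'t2',300,215,500,300,4)
s=grab('scene'); crop(s,'s1',320,210,430,300,7)
E
```

```text
(no output)
```

View pics/t1.png

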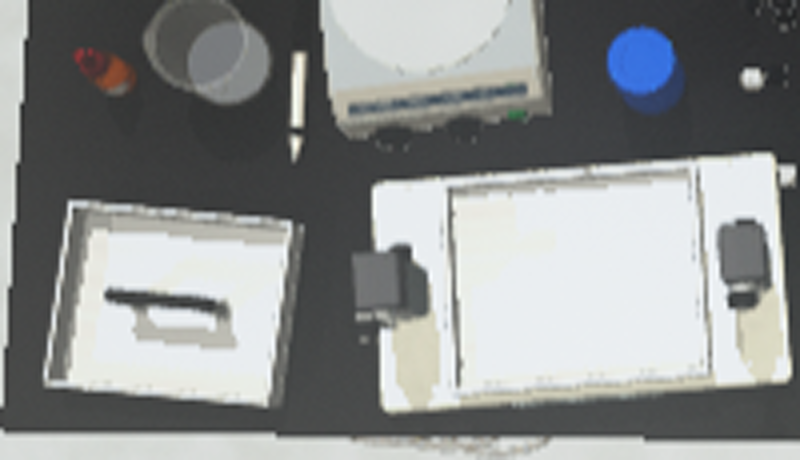

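View pics/t2.png

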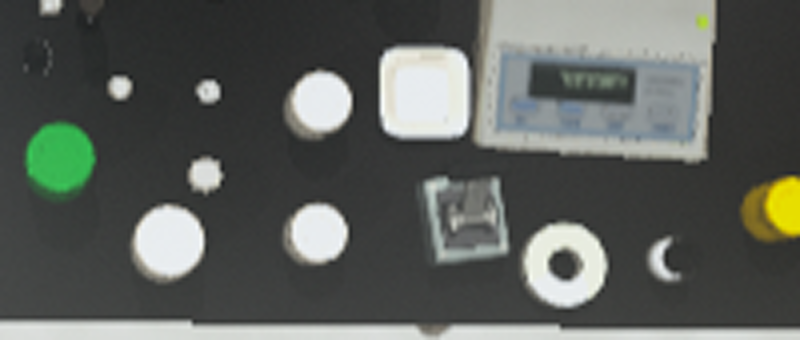

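View pics/s1.png

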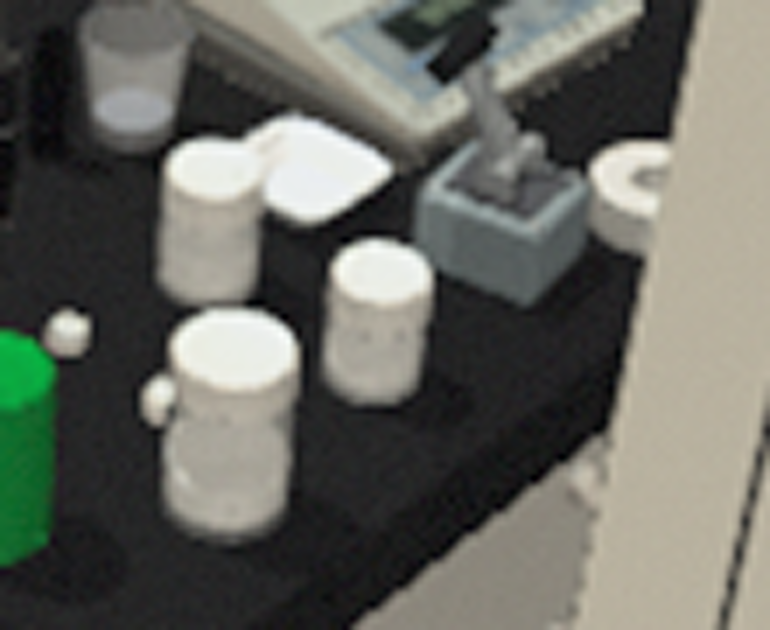

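Run:
```python
from h import *
g=grab('top'); s=grab('scene')
def tri(a,b):
    (o1,d1),(o2,d2)=a,b
    A=np.stack([d1,-d2],1); t=np.linalg.lstsq(A,o2-o1,rcond=None)[0]
    p,q=o1+d1*t[0],o2+d2*t[1]; return (p+q)/2,np.linalg.norm(p-q)
# top crop px -> u=300+x/4, scene -> 320+x/7
T={'A':(170,240),'B':(322,101),'C':(318,232)}
S={'A':(235,350),'B':(213,170),'C':(380,272)}
for k in T:
    a=ray(g,300+T[k][0]/4-.4,215+T[k][1]/4-.4); b=ray(s,320+S[k][0]/7-.4,210+S[k][1]/7-.4)
    p,e=tri(a,b); print(k,p.round(4),round(e,4))
    for z in (.058,.064,.066,.082): print(z,onz(g,300+T[k][0]/4-.4,215+T[k][1]/4-.4,z).round(4))
def d(l,p,q,z): print(l,np.linalg.norm(onz(g,300+p[0]/4,215+p[1]/4,z)-onz(g,300+q[0]/4,215+q[1]/4,z)))
d('A',(134,240),(205,240),.082);d('B',(291,101),(353,101),.064);d('C',(287,232),(349,232),.064)
# shaker base corners at z=.03, crop t1 (95,185)x4
f=lambda x,y,z:onz(g,95+x/4-.4,185+y/4-.4,z)
for c in [(373,184),(776,153),(790,381),(383,411)]: print('base',f(*c,.03).round(4))
for c in [(447,187),(695,168),(713,377),(460,398)]: print('tray',f(*c,.061).round(4))
for c in [(70,200),(304,222),(274,408),(43,386)]: print('carr',f(*c,.036).round(4))
for c in [(107,294),(229,307)]: print('grip',f(*c,.062).round(4))
for c in [(420,183),(500,178),(510,250),(432,264)]: print('iso',onz(g,300+c[0]/4,215+c[1]/4,.04).round(4))
```

```text
A [ 0.4466 -0.2269  0.0786] 0.0032
0.058 [ 0.4466 -0.2291  0.058 ]
0.064 [ 0.4462 -0.2287  0.064 ]
0.066 [ 0.4461 -0.2286  0.066 ]
0.082 [ 0.4451 -0.2276  0.082 ]
B [ 0.5497 -0.337   0.0609] 0.0046
0.058 [ 0.5483 -0.3387  0.058 ]
0.064 [ 0.5475 -0.3379  0.064 ]
0.066 [ 0.5473 -0.3377  0.066 ]
0.082 [ 0.5452 -0.3356  0.082 ]
C [ 0.4552 -0.3344  0.0561] 0.0039
0.058 [ 0.4535 -0.3353  0.058 ]
0.064 [ 0.4531 -0.3345  0.064 ]
0.066 [ 0.4529 -0.3342  0.066 ]
0.082 [ 0.4519 -0.3322  0.082 ]
A 0.05010651326905091
B 0.0447299298141052
C 0.044363112431955634
base [0.5728 0.2239 0.03  ]
base [ 0.5994 -0.072   0.03  ]
base [ 0.4315 -0.0851  0.03  ]
base [0.4066 0.2097 0.03  ]
tray [0.5668 0.1634 0.061 ]
tray [ 0.5828 -0.015   0.061 ]
tray [ 0.4321 -0.0312  0.061 ]
tray [0.4153 0.1485 0.061 ]
carr [0.5576 0.443  0.036 ]
carr [0.5433 0.2717 0.036 ]
carr [0.4077 0.287  0.036 ]
carr [0.4218 0.4542 0.036 ]
grip [0.4866 0.4028 0.062 ]
grip [0.4783 0.3154 0.062 ]
iso [ 0.4901 -0.4134  0.04  ]
iso [ 0.4944 -0.4718  0.04  ]
iso [ 0.442  -0.4782  0.04  ]
iso [ 0.4313 -0.4214  0.04  ]
```

```bash
cat >> h.py <<'E'
def go(x,y,z,yaw):
    s=bot.observe(); Rt=R.from_euler('xyz',s['tcp_rot'],degrees=True).as_matrix()
    d=Rt.T@(np.array([x,y,z])-s['tool_pos'])*1000
    t=-(0)+0
    dy=(yaw-s['tcp_rot'][2]+180)%360-180
    print('row',d.round(1),'turn',round(-dy,2),'| dist',np.linalg.norm(d).round(),'t',round(s['time_s'],2))
E
python3 - <<'E'
from h import *
go(.48,-.40,.25,0)
E
python3 -m jog '[[0,0,0,1]]'; python3 -c "
from h import *
print(bot.observe()['tcp_rot'])"
```

```text
row [296.9  49.8 -18.9] turn 21.82 | dist 302.0 t 0.35
time_s: 0.45
tool_pos: [0.1858, -0.4641, 0.2312]
tcp_rot: [-180.0, 0.0, 20.8]
force: [-0.0, 0.2, -0.0]
width: 1.001
[-1.79986799e+02  1.54051053e-04  2.07646859e+01]
```

```bash
python3 -m jog '[[297,49,-19,20.8],[297,49,-19,20.8],[297,49,-19,20.8],[297,49,-19,20.8],[297,49,-19,20.8],[297,49,-19,20.8],[297,49,-19,20.8],[297,49,-19,20.8],[297,49,-19,20.8]]' 0
python3 - <<'E'
from h import *
g=grab('wrist','w1')
E
```

```text
time_s: 1.35
tool_pos: [0.4799, -0.4045, 0.2499]
tcp_rot: [-180.0, 0.1, -0.0]
force: [-0.2, -0.3, 0.2]
width: -0.0
```

View pics/w1.png

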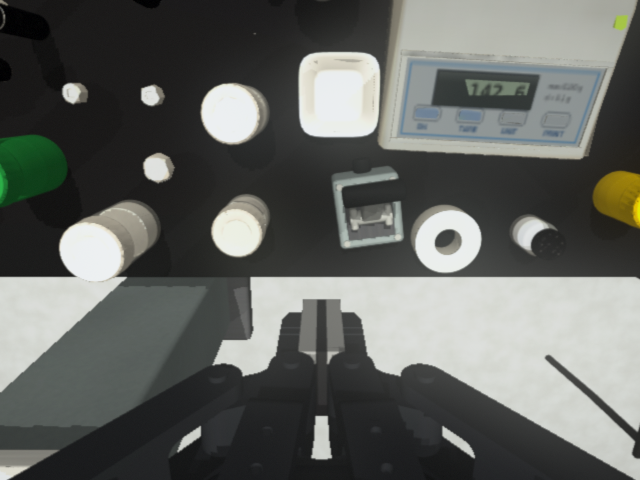

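Run:
```python
from h import *
g=grab('wrist'); crop(g,'w1c',310,140,430,260,5)
# jars measure using tops: circle
for n,u,v,z in [('A',95,249,.082),('B',230,113,.064),('C',240,231,.058),('C',240,231,.064),('green',17,170,.082),('v1',158,167,.02)]:
    print(n,z,onz(g,u,v,z).round(4))
for c in [(332,178),(398,172),(403,240),(341,249)]: print('iso',onz(g,*c,.04).round(4))
print(proj(g,(.495,-.446,.1)))
```

```text
A 0.082 [ 0.4494 -0.2318  0.082 ]
B 0.064 [ 0.5495 -0.3387  0.064 ]
C 0.058 [ 0.4565 -0.3396  0.058 ]
C 0.064 [ 0.4583 -0.3408  0.064 ]
green 0.082 [ 0.5103 -0.1849  0.082 ]
v1 0.02 [ 0.5031 -0.2641  0.02  ]
iso [ 0.4969 -0.415   0.04  ]
iso [ 0.5019 -0.4695  0.04  ]
iso [ 0.4428 -0.477   0.04  ]
iso [ 0.4345 -0.4233  0.04  ]
[378.44977284 195.73031175]
```

View pics/w1c.png

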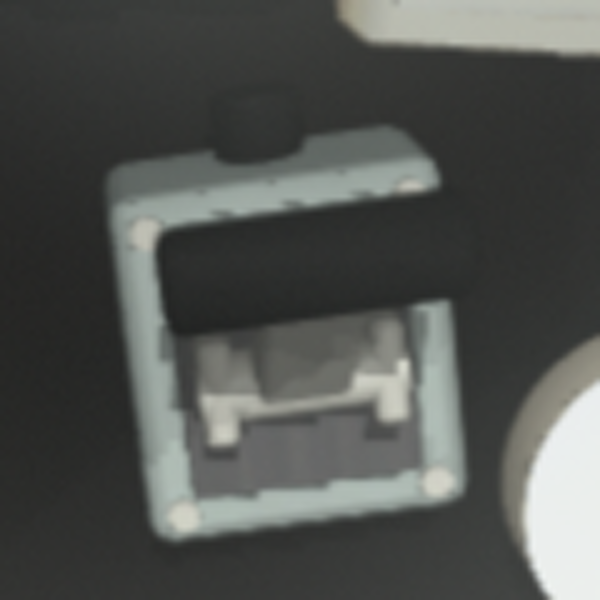

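Run:
```python
from h import *
g=grab('wrist'); print(onz(g,374,192.4,.1))
go(.531,-.439,.15,6)
```

```text
[ 0.49712081 -0.44313879  0.1       ]
row [ 52.   33.7 100.6] turn -6.12 | dist 118.0 t 1.5
```

Grip matches (0.497, -0.443). Move behind it and go down.

```bash
python3 -m jog '[[51,34,50,-6],[51,34,100,-6],[51,34,100,-6],[51,34,135,-6],[51,34,165,-6],[51,34,165,-6],[51,34,165,-6]]' 0
python3 - <<'E'
from h import *
g=grab('wrist'); crop(g,'w2',200,100,500,400,2); go(.468,-.446,.085,6)
E
```

```text
time_s: 2.2
tool_pos: [0.5307, -0.439, 0.0857]
tcp_rot: [-180.0, 0.0, 5.9]
force: [0.7, 0.1, 0.5]
width: 0.0
row [-64.2  -0.3   2.3] turn -0.06 | dist 64.0 t 2.25
```

View pics/w2.png

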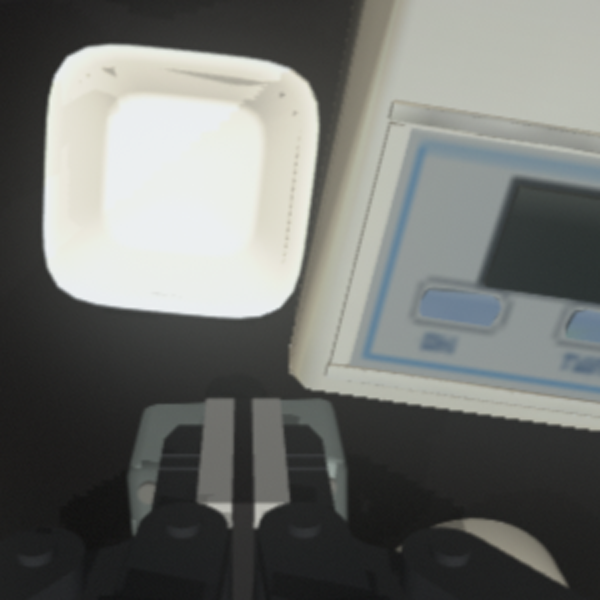

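Clear behind the handle; push toward the robot.

```bash
python3 -m jog '[[-15,0,1,0],[-30,0,1,0],[-45,0,1,0],[-58,0,1,0],[-66,0,1,0],[-66,0,1,0],[-50,0,1,0],[-50,0,-50,0],[-50,0,-100,0],[-50,0,-150,0]]' 0; python3 -m jog '[[40,0,0,0],[40,0,0,0]]' 1;  python3 - <<'E'
from h import *
g=grab('wrist','w3'); print(bot.observe()['tool_pos'])
E
```

```text
time_s: 3.25
tool_pos: [0.4826, -0.4432, 0.2357]
tcp_rot: [-180.0, 0.0, 6.1]
force: [0.7, -0.8, -0.9]
width: 0.0
time_s: 3.45
tool_pos: [0.5268, -0.4391, 0.2362]
tcp_rot: [179.8, -0.3, 6.2]
force: [0.2, -0.1, -1.4]
width: 0.331
[ 0.52445897 -0.43889556  0.23447092]
```

View pics/w3.png

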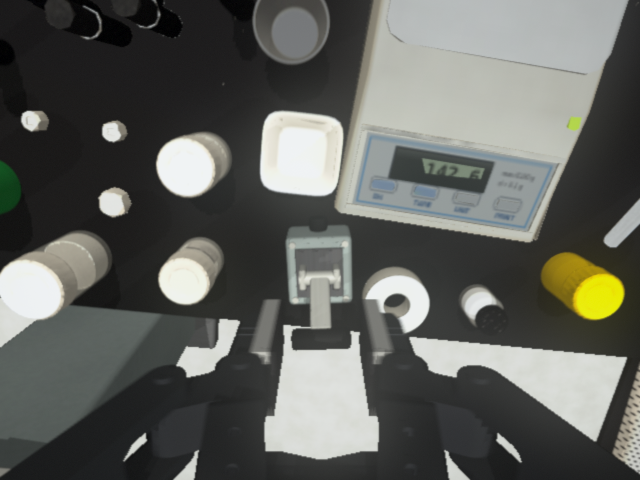

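```bash
python3 - <<'E'
from h import *
go(.53,.07,.30,5)
E
python3 -m jog '[[-10,-50,-35,0],[-10,-100,-65,0],[-10,-150,-65,0],[-10,-200,-65,0],[-10,-250,-65,0],[-10,-300,-65,0],[-10,-350,-65,0],[-10,-400,-65,0],[-10,-450,-65,0],[-10,-500,-65,1]]' 1
python3 - <<'E'
from h import *
go(.53,.07,.30,5); grab('wrist','w4')
E
```

```text
row [  60.4 -505.3  -66. ] turn 1.18 | dist 513.0 t 3.5
time_s: 4.5
tool_pos: [0.4601, 0.0407, 0.299]
tcp_rot: [180.0, 0.0, 5.1]
force: [1.5, 0.7, -0.4]
width: 0.997
row [ 72.2 -23.   -1. ] turn 0.05 | dist 76.0 t 4.5
```

View pics/w4.png

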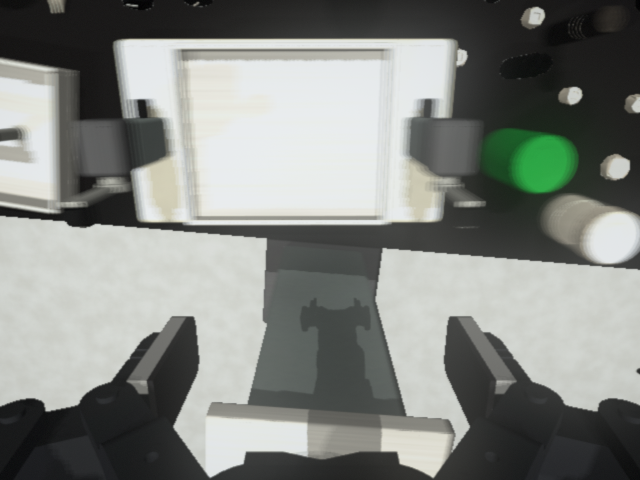

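Motion blur (still moving). Centre over the shaker, settle, and look again.

```bash
python3 -m jog '[[45,-23,0,0],[72,-23,0,0],[72,-23,0,0],[72,-23,0,0]]'
python3 - <<'E'
from h import *
grab('wrist','w5')
E
```

```text
time_s: 4.95
tool_pos: [0.5317, 0.0573, 0.2983]
tcp_rot: [-179.5, 0.2, 5.9]
force: [0.8, 0.6, 0.0]
width: 0.995
```

View pics/w5.png

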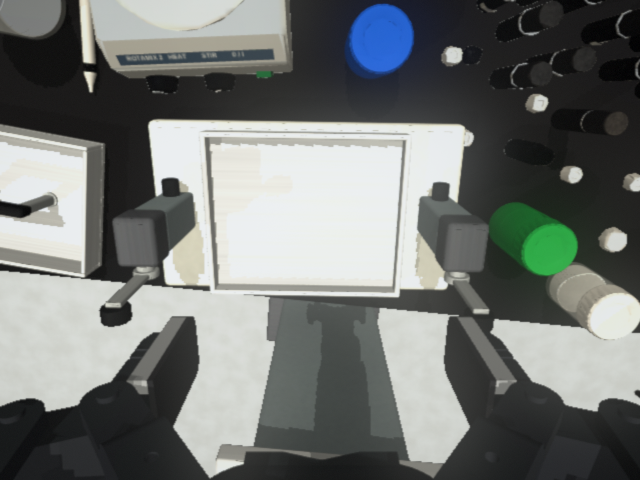

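```bash
python3 -m jog '[[0,0,0,0]]'
python3 - <<'E'
from h import *
g=grab('wrist'); print(g['state']['tool_pos'],g['state']['tcp_rot'])
crop(g,'w6a',140,110,290,220,5);crop(g,'w6b',330,110,480,220,5)
crop(g,'w6c',90,210,240,320,5);crop(g,'w6d',360,210,510,330,5)
import pickle; pickle.dump(g,open('g6.pkl','wb'))
E
cd pics; python3 -c "
import cv2,numpy as np
a=[cv2.imread(f'w6{k}.png')[:550] for k in 'abcd']
cv2.imwrite('w6.png',cv2.resize(np.vstack([np.hstack(a[:2]),np.hstack(a[2:])]),None,fx=.53,fy=.53))"
```

```text
time_s: 5.1
tool_pos: [0.5313, 0.057, 0.2995]
tcp_rot: [-179.5, 0.0, 5.9]
force: [0.3, 0.2, 0.5]
width: 0.999
[0.53131081 0.05696619 0.29949204] [-1.79506870e+02  3.20098791e-02  5.90137763e+00]
```

View pics/w6.png

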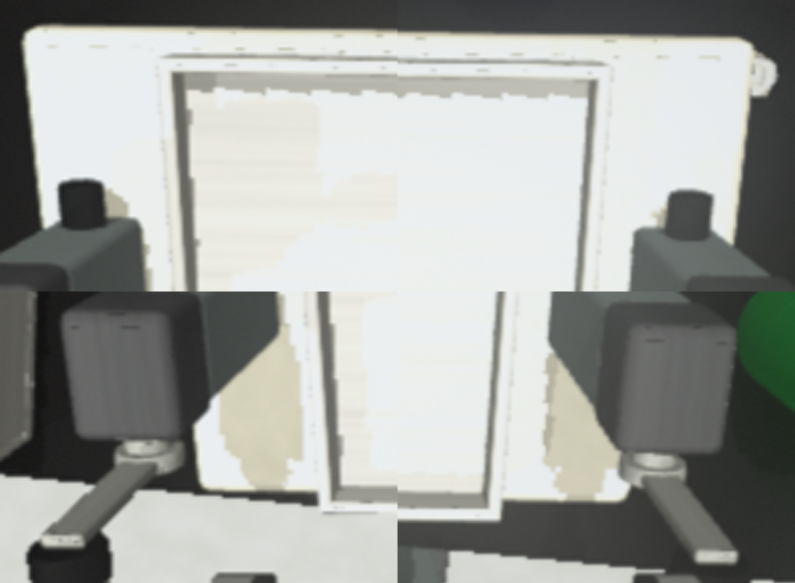

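Run:
```python
from h import *
import pickle; g=pickle.load(open('g6.pkl','rb'))
P=[onz(g,*c,.061) for c in [(200.4,131.5),(409.8,134.9),(398.7,295.8),(211.5,292.5)]]
for p in P: print(p.round(4))
P=np.array(P); c=P.mean(0); print('c',c)
ly=P[0]-P[1]+P[3]-P[2]; lx=P[0]-P[3]+P[1]-P[2]
print(np.degrees(np.arctan2(-ly[0],ly[1])),np.degrees(np.arctan2(lx[1],lx[0])),np.linalg.norm(ly)/2,np.linalg.norm(lx)/2)
for u,v in [(114.2,304.2),(479.6,312)]: print(onz(g,u,v,.182).round(4))
a=np.radians(5); c[2]=0
for sgn in (1,-1):
  for X in (-.03,-.04,-.05,-.06,-.07): 
    q=c+np.array([np.cos(a)*X-np.sin(a)*.125*sgn,np.sin(a)*X+np.cos(a)*.125*sgn,.177]); print(sgn,X,q.round(3),proj(g,q).round(1))
```

```text
[0.5732 0.1676 0.061 ]
[ 0.5893 -0.0136  0.061 ]
[ 0.4366 -0.0283  0.061 ]
[0.4204 0.1541 0.061 ]
c [0.50488704 0.06995481 0.061     ]
5.067840899773953 5.279295245595766 0.1825382641705924 0.15335210291577997
[0.4649 0.1904 0.182 ]
[ 0.4857 -0.0555  0.182 ]
1 -0.03 [0.464 0.192 0.177] [115.5 301.7]
1 -0.04 [0.454 0.191 0.177] [117.4 314.8]
1 -0.05 [0.444 0.19  0.177] [119.2 327.5]
1 -0.06 [0.434 0.189 0.177] [121.  340.1]
1 -0.07 [0.424 0.188 0.177] [122.8 352.3]
-1 -0.03 [ 0.486 -0.057  0.177] [479.5 308.6]
-1 -0.04 [ 0.476 -0.058  0.177] [477.6 321.6]
-1 -0.05 [ 0.466 -0.059  0.177] [475.8 334.3]
-1 -0.06 [ 0.456 -0.06   0.177] [474.  346.8]
-1 -0.07 [ 0.446 -0.061  0.177] [472.2 359.1]
```

Run:
```python
from h import *
go(.48,.33,.25,85.5)
```

```text
row [ -23.  -276.4   52.1] turn -79.6 | dist 282.0 t 5.15
```

```bash
python3 -m jog '[[-3,-45,0,-8.5],[-6,-90,0,-17],[-9,-135,0,-25.5],[-12,-180,0,-34],[-15,-225,20,-42.5],[-18,-270,40,-51],[-23,-276,52,-59.5],[-23,-276,52,-68],[-23,-276,52,-76.5],[-23,-276,52,-79.6]]'
python3 -m jog '[[0,0,0,0],[0,0,0,0],[0,0,0,0]]'
python3 - <<'E'
from h import *
g=grab('wrist','w7'); import pickle; pickle.dump(g,open('g7.pkl','wb'))
print(g['state']['tool_pos'],g['state']['tcp_rot'])
E
```

```text
time_s: 6.15
tool_pos: [0.4801, 0.3298, 0.2501]
tcp_rot: [-179.9, -0.5, 85.8]
force: [-0.7, -0.2, 0.4]
width: 0.999
time_s: 6.45
tool_pos: [0.4807, 0.3299, 0.2501]
tcp_rot: [-179.9, -0.5, 85.5]
force: [0.3, 0.8, -0.2]
width: 0.999
[0.48067787 0.32985431 0.25005391] [-179.92617787   -0.50421334   85.4779021 ]
```

View pics/w7.png

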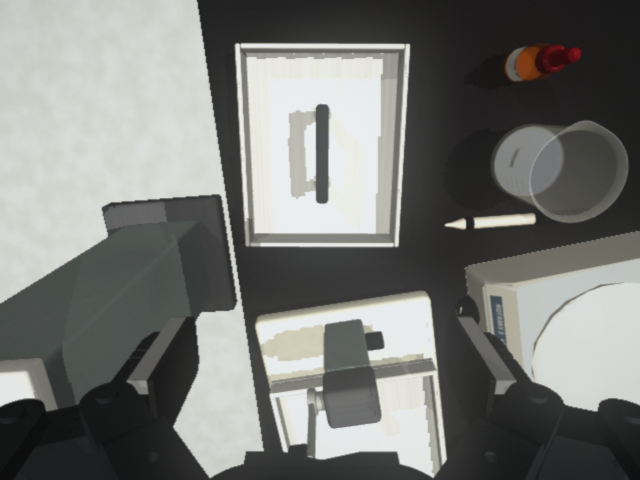

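Run:
```python
from h import *
import pickle; g=pickle.load(open('g7.pkl','rb'))
P=np.array([onz(g,*c,.036) for c in [(235,43.5),(410,43.5),(399,246.5),(246,246.5)]]); print(P.round(4),P.mean(0).round(4))
print([np.linalg.norm(P[i]-P[(i+1)%4]).round(4) for i in range(4)])
a,b=onz(g,322,104,.060),onz(g,322,203,.060); print(a.round(4),b.round(4),(a+b)/2,np.linalg.norm(a-b))
d=a-b; print('yaw',np.degrees(np.arctan2(-d[0],d[1])))
go(.4825,.3615,.15,85.5)
```

```text
[[0.425  0.4552 0.036 ]
 [0.5588 0.4447 0.036 ]
 [0.5464 0.2811 0.036 ]
 [0.412  0.2916 0.036 ]] [0.4855 0.3681 0.036 ]
[np.float64(0.1342), np.float64(0.1641), np.float64(0.1348), np.float64(0.1642)]
[0.488  0.4058 0.06  ] [0.4822 0.3308 0.06  ] [0.48510888 0.36827925 0.06      ] 0.07526780477921763
yaw -4.453923546200435
row [ 30.7  -0.5 100.3] turn -0.01 | dist 105.0 t 6.5
```

```bash
python3 -m jog '[[38.5,1.6,30,0],[38.5,1.6,80,0],[38.5,1.6,130,0],[38.5,1.6,150,0],[38.5,1.6,175,0],[38.5,1.6,195,0],[38.5,1.6,207,0],[38.5,1.6,213,0],[38.5,1.6,213,0]]' 0.5 40
python3 -m jog '[[0,0,0,0],[0,0,0,0],[0,0,0,0],[0,0,0,0],[0,0,0,0]]' 0 60
```

```text
time_s: 7.4
tool_pos: [0.4849, 0.3701, 0.0366]
tcp_rot: [-179.9, -0.5, 85.5]
force: [-0.1, -0.0, 0.0]
width: 0.501
time_s: 7.9
tool_pos: [0.4857, 0.3709, 0.0385]
tcp_rot: [-180.0, -0.6, 85.6]
force: [-1.4, -0.4, 5.5]
width: 0.103
```

```bash
python3 -m jog '[[0,0,-5,0],[0,0,-15,0],[0,0,-30,0],[0,0,-50,0],[0,0,-80,0],[0,0,-110,0],[0,0,-110,0],[0,0,-110,0]]'
python3 - <<'E'
from h import *
g=grab('wrist','w8'); import pickle; pickle.dump(g,open('g8.pkl','wb'))
print(g['state']['tool_pos'],g['state']['tcp_rot'])
E
```

```text
time_s: 8.7
tool_pos: [0.4853, 0.3693, 0.1472]
tcp_rot: [-179.9, -0.5, 85.6]
force: [-0.7, -0.1, -4.3]
width: 0.099
[0.48529491 0.36934483 0.14720784] [-179.94713273   -0.51688892   85.5500091 ]
```

View pics/w8.png

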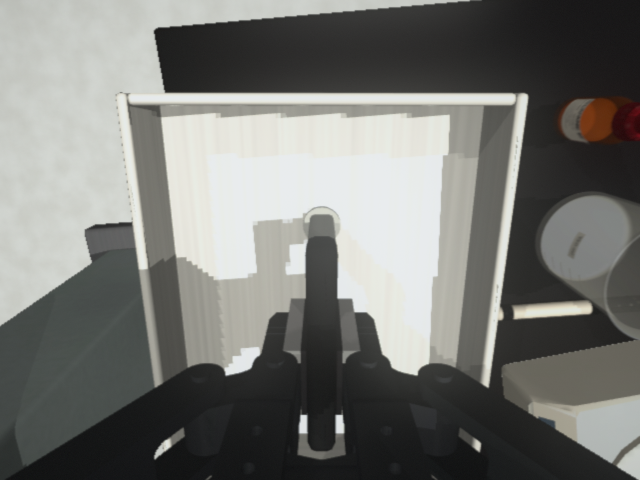

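Run:
```python
from h import *
import pickle; g=pickle.load(open('g8.pkl','rb'))
s=g['state']; zz=s['tool_pos'][2]-.0375+.036
Rt=R.from_euler('xyz',s['tcp_rot'],degrees=True).as_matrix()
P=[onz(g,u,v,zz) for u,v in [(119,95),(527,95)]]
print(np.linalg.norm(P[0]-P[1]),zz,[(Rt.T@(p-s['tool_pos'])*1000).round(1) for p in P])
a=np.radians(5.15)
go(.5035,.069+.001,.27,95.15)
```

```text
0.1311720787215985 0.14570783650860447 [array([ 78.8, -64.1,   2.3]), array([78.9, 67. ,  2.1])]
row [-295.4   41.8 -126.5] turn -9.6 | dist 324.0 t 8.75
```

```bash
python3 -m jog '[[0,0,-50,0],[0,0,-100,0],[-30,0,-126,0],[-75,10,-126,-2],[-125,20,-126,-5],[-175,30,-126,-8],[-225,38,-126,-9.6],[-270,42,-126,-9.6],[-293,42,-126,-9.6],[-293,42,-126,-9.6]]'
python3 -m jog '[[0,0,0,0],[0,0,0,0]]'
python3 - <<'E'
from h import *
go(.503,.072,.2,95.15)
g=grab('wrist','w9'); import pickle; pickle.dump(g,open('g9.pkl','wb'))
print(g['state']['tool_pos'],g['state']['tcp_rot'])
E
```

```text
time_s: 9.75
tool_pos: [0.503, 0.0693, 0.2682]
tcp_rot: [-179.7, -0.4, 94.8]
force: [-0.2, -0.3, -4.1]
width: 0.106
time_s: 9.95
tool_pos: [0.504, 0.0736, 0.2693]
tcp_rot: [-179.9, -0.5, 95.2]
force: [0.3, 0.1, -3.5]
width: 0.103
row [-2.2 -1.  69.3] turn 0.06 | dist 69.0 t 9.95
[0.50402711 0.07362673 0.26927793] [-179.86463254   -0.51657678   95.21021279]
```

View pics/w9.png

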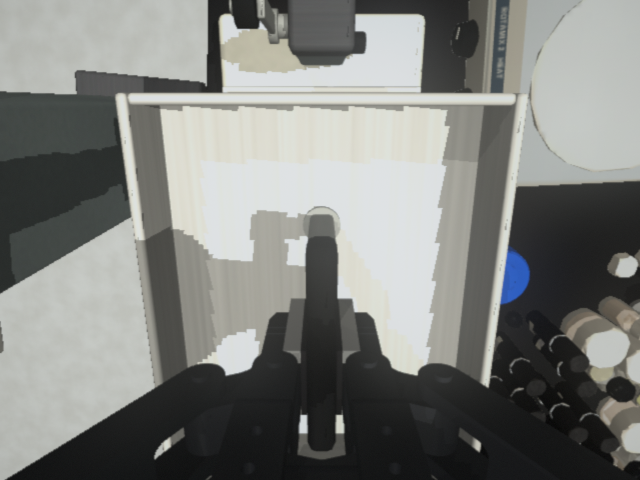

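```bash
python3 -m jog '[[-2,-1,40,0],[-2,-1,80,0],[-2,-1,115,0],[-2,-1,140,0],[-2,-1,155,0],[-2,-1,155,0],[-2,-1,155,0]]'
python3 - <<'E'
from h import *
go(.503,.072,.2,95.15)
g=grab('wrist','w10'); import pickle; pickle.dump(g,open('g10.pkl','wb'))
print(g['state']['tool_pos'],g['state']['tcp_rot'])
g=grab('top'); crop(g,'t10',170,200,330,320,5)
g=grab('scene'); crop(g,'s10',180,240,340,360,5)
E
```

```text
time_s: 10.7
tool_pos: [0.5036, 0.0731, 0.1155]
tcp_rot: [-180.0, -0.5, 95.3]
force: [-0.2, 0.1, -3.5]
width: 0.104
row [ -0.3  -0.7 -84.5] turn 0.1 | dist 84.0 t 10.7
[0.50357388 0.07308887 0.11554388] [-179.97055509   -0.50043709   95.25235704]
```

View pics/w10.png

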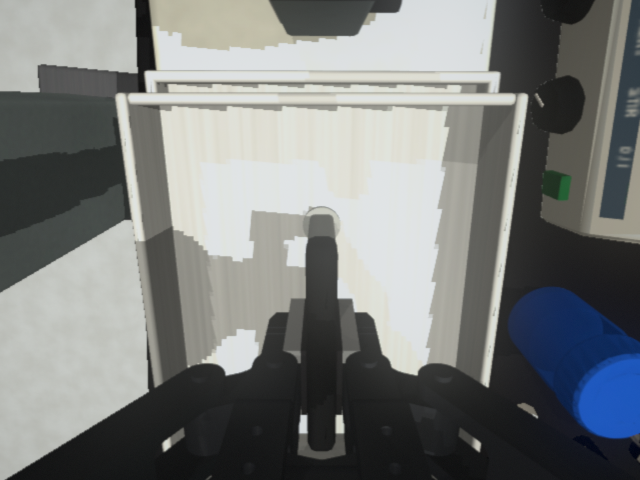

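View pics/s10.png

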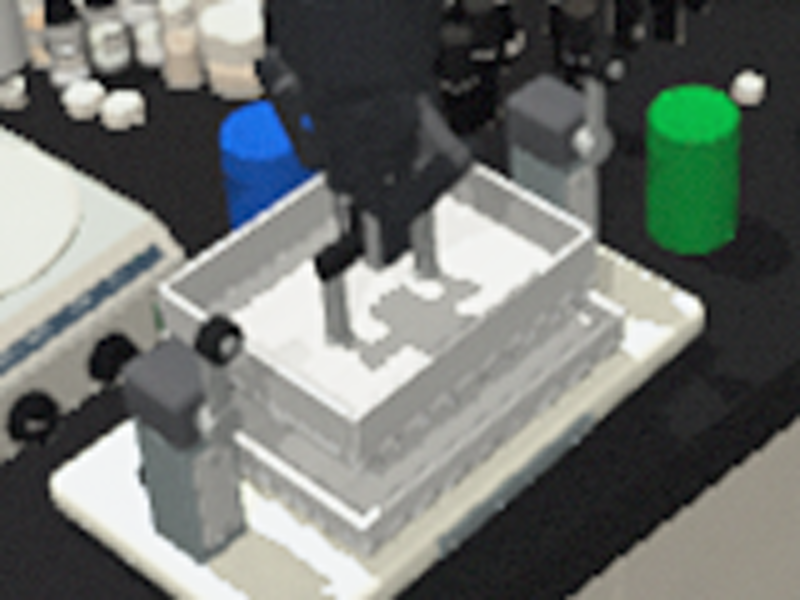

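View pics/t10.png

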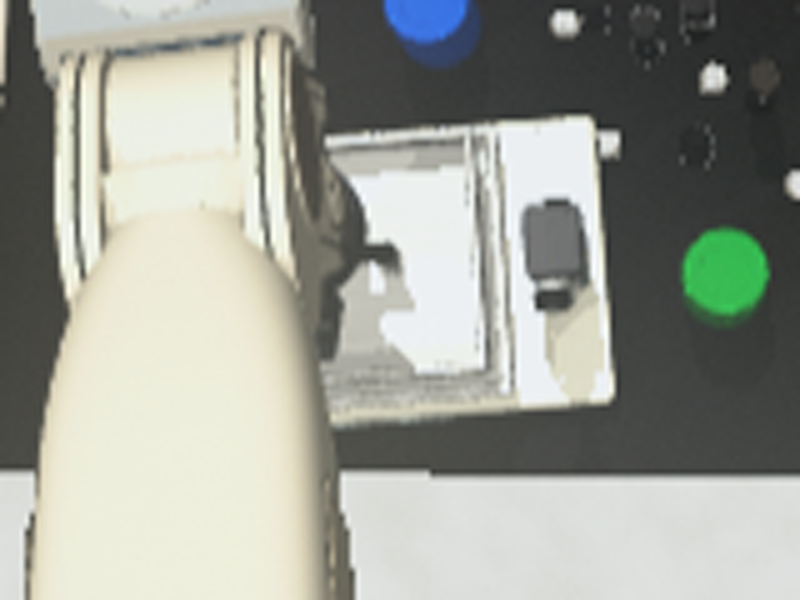

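```bash
python3 - <<'E'
from h import *
import pickle; g=pickle.load(open('g10.pkl','rb')); crop(g,'w10a',100,60,260,120,5); crop(g,'w10b',390,60,550,120,5)
s=g['state'];Rt=R.from_euler('xyz',s['tcp_rot'],degrees=True).as_matrix()
f=lambda u,v,z:(Rt.T@(onz(g,u,v,z)-s['tool_pos'])*1000).round(1)
print(f(146,72,.061),f(500,72,.061),f(118,95,.114),f(527,95,.114))
E
cd pics; python3 -c "
import cv2,numpy as np
cv2.imwrite('w10ab.png',np.vstack([cv2.imread('w10a.png'),cv2.imread('w10b.png')]))"
```

```text
[ 88.7 -75.1  55.4] [88.8 78.  55.3] [ 78.7 -64.7   2.3] [78.7 66.8  2.2]
```

View pics/w10ab.png

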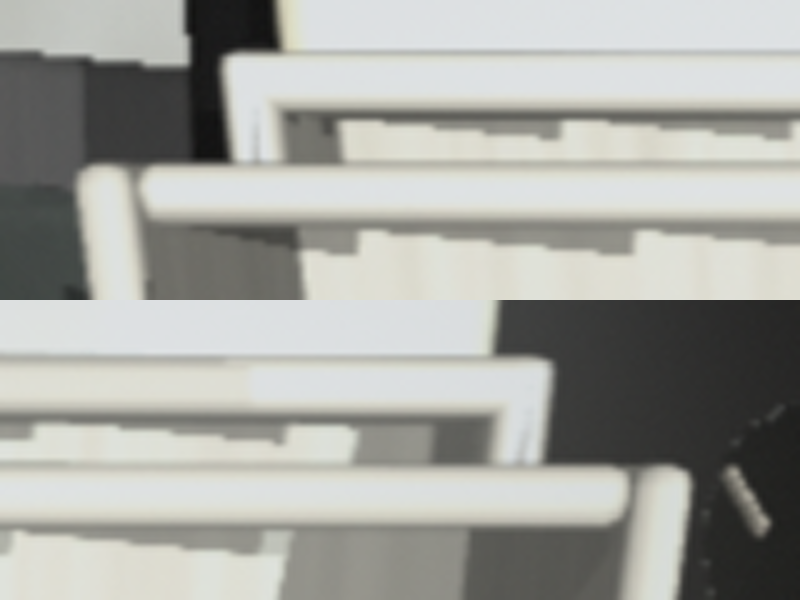

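```bash
python3 -m jog '[[0,0.4,8,0],[0,0.4,14,0],[0,0.4,19,0],[0,0.4,24,0],[0,0.4,28,0],[0,0.4,31,0],[0,0.4,33,0],[0,0.4,33,0],[0,0.4,33,0]]'
```

```text
time_s: 11.75
tool_pos: [0.5037, 0.0723, 0.0835]
tcp_rot: [180.0, -0.5, 95.1]
force: [-4.3, -0.8, 5.3]
width: 0.107
```

```bash
python3 -m jog '[[0,0,0,0],[0,0,0,0],[0,0,0,0],[0,0,0,0]]' 0.45; python3 -m jog '[[0,0,-20,0],[0,0,-60,0],[0,0,-110,0],[0,0,-160,0],[0,0,-200,0],[-50,0,-215,8],[-80,0,-215,8],[-80,0,-215,8]]'
python3 - <<'E'
from h import *
g=grab('wrist','w11'); import pickle; pickle.dump(g,open('g11.pkl','wb'))
print(g['state']['tool_pos'],g['state']['tcp_rot'])
g=grab('scene'); crop(g,'s11',180,240,340,360,5)
E
```

```text
time_s: 12.15
tool_pos: [0.5041, 0.0725, 0.0825]
tcp_rot: [180.0, -0.5, 95.2]
force: [0.2, 0.7, 0.8]
width: 0.454
time_s: 12.95
tool_pos: [0.512, -0.0121, 0.2976]
tcp_rot: [180.0, -0.4, 86.9]
force: [0.5, 0.1, -0.7]
width: 0.452
[ 0.51196505 -0.01212163  0.29755254] [179.95026467  -0.42498571  86.89705775]
```

View pics/w11.png

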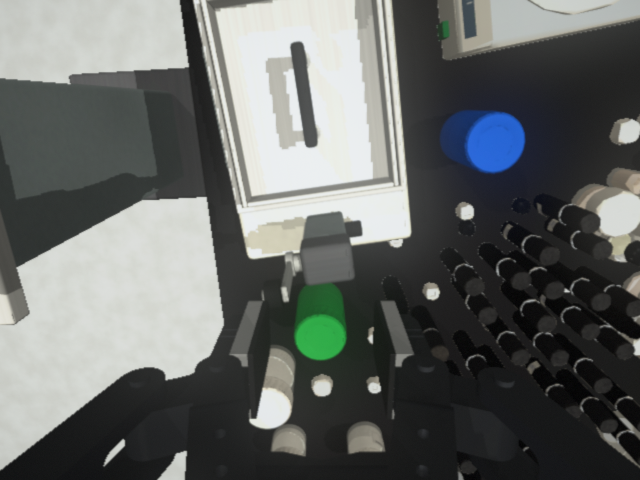

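View pics/s11.png

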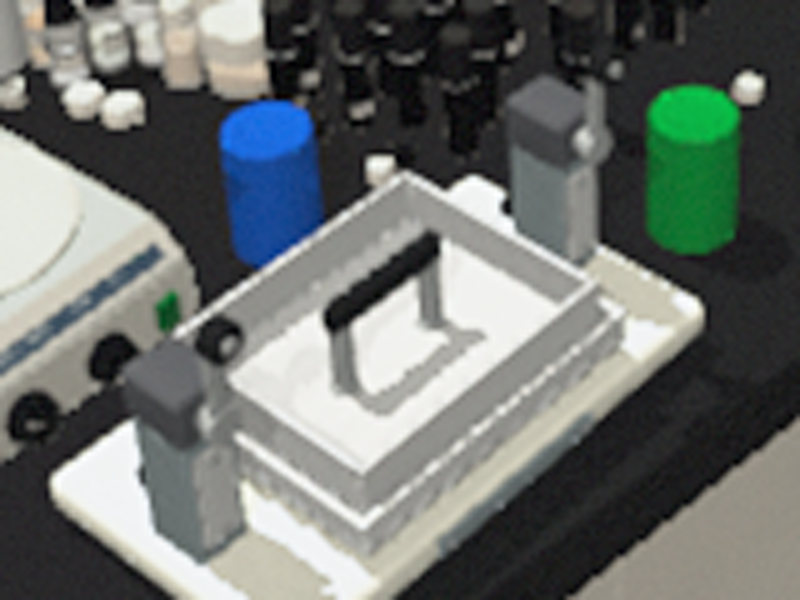

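Run:
```python
from h import *
go(.47,-.27,.24,5)
```

```text
row [-262.7  -27.7   54.2] turn 82.06 | dist 270.0 t 13.05
```

```bash
python3 -m jog '[[-40,-4,0,8.5],[-80,-8,0,17],[-120,-12,0,25.5],[-160,-16,0,34],[-200,-20,0,42.5],[-240,-24,20,51],[-263,-28,54,59.5],[-263,-28,54,68],[-263,-28,54,76.5],[-263,-28,54,82]]' 1
python3 -m jog '[[0,0,0,0],[0,0,0,0]]'
python3 - <<'E'
from h import *
g=grab('wrist','w12'); import pickle; pickle.dump(g,open('g12.pkl','wb'))
print(g['state']['tool_pos'],g['state']['tcp_rot'])
E
```

```text
time_s: 14.05
tool_pos: [0.4701, -0.2688, 0.2394]
tcp_rot: [-179.4, 0.1, 4.9]
force: [-0.2, -0.1, 0.9]
width: 0.998
time_s: 14.25
tool_pos: [0.4704, -0.269, 0.2402]
tcp_rot: [-179.5, 0.0, 5.3]
force: [-0.1, -0.2, 0.4]
width: 1.0
[ 0.47040693 -0.26899051  0.24015741] [-1.79466608e+02  4.05726172e-02  5.34734160e+00]
```

View pics/w12.png

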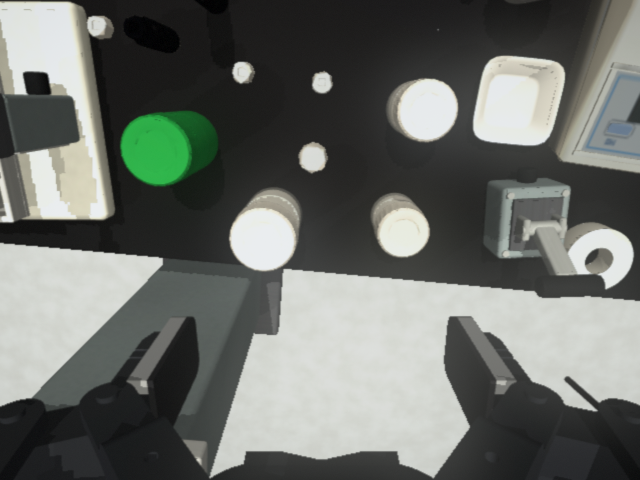

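Run:
```python
from h import *
import pickle; g=pickle.load(open('g12.pkl','rb'))
for n,l,r,t,b,z in [('A',230,297,205,270,.082),('B',391,458,79,140,.064),('C',377,429,205,257,.058),('green',121,191,115,186,.082),('v',299,327,143,172,.02)]:
    u,v=(l+r)/2,(t+b)/2; p=onz(g,u,v,z)
    print(n,p.round(4),'diam',np.linalg.norm(onz(g,l,v,z)-onz(g,r,v,z)).round(4))
t=grab('top'); print(onz(t,315,254,.082))
```

```text
A [ 0.4488 -0.228   0.082 ] diam 0.0496
B [ 0.5497 -0.3352  0.064 ] diam 0.0476
C [ 0.4569 -0.335   0.058 ] diam 0.0411
green [ 0.5051 -0.1501  0.082 ] diam 0.0489
v [ 0.5027 -0.2583  0.02  ] diam 0.0235
[ 0.50261284 -0.15056014  0.082     ]
```

Run:
```python
from h import *
go(.448,-.228,.048,5)
```

```text
row [-18.4 -41.5 192.8] turn 0.29 | dist 198.0 t 14.35
```

```bash
python3 -m jog '[[-18,-42,20,0],[-18,-42,60,0],[-18,-42,100,0],[-18,-42,140,0],[-18,-42,170,0],[-18,-42,187,0],[-18,-42,193,0],[-18,-42,193,0]]' 1
python3 -m jog '[[0,0,0,0],[0,0,0,0],[0,0,0,0],[0,0,0,0],[0,0,0,0],[0,0,0,0]]' 0 40
```

```text
time_s: 15.15
tool_pos: [0.448, -0.2277, 0.0474]
tcp_rot: [-179.5, 0.1, 5.2]
force: [0.5, 0.0, 0.4]
width: 0.997
time_s: 15.75
tool_pos: [0.4494, -0.2283, 0.0494]
tcp_rot: [-179.6, -0.1, 5.2]
force: [0.3, 1.9, 6.8]
width: 0.546
```

```bash
python3 -m jog '[[0,0,-10,0],[0,0,-40,0],[0,0,-90,0],[0,0,-140,0],[0,0,-190,0],[0,0,-222,0],[0,0,-222,0]]'
python3 - <<'E'
from h import *
go(.534,.1103,.27,5.1)
grab('wrist','w13')
E
```

```text
time_s: 16.45
tool_pos: [0.4507, -0.2313, 0.2762]
tcp_rot: [-179.9, -0.5, 5.1]
force: [1.3, 0.4, -0.7]
width: 0.549
row [ 113.5 -332.8    8. ] turn 0.05 | dist 352.0 t 16.45
```

View pics/w13.png

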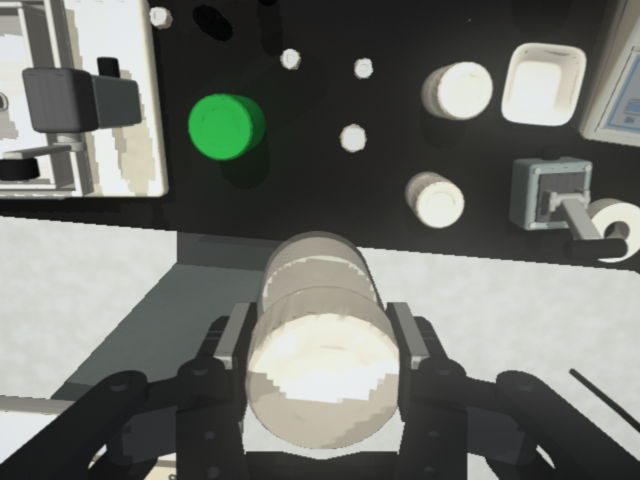

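```bash
python3 -m jog '[[15,-45,0,0],[30,-92,0,0],[47,-138,0,0],[62,-184,0,0],[78,-230,0,0],[94,-276,0,0],[108,-318,0,0],[113,-333,0,0],[113,-333,0,0],[113,-333,0,0]]'
python3 - <<'E'
from h import *
go(.534,.1103,.115,5.1)
grab('wrist','w14')
E
```

```text
time_s: 17.5
tool_pos: [0.5342, 0.0813, 0.2717]
tcp_rot: [-178.2, 0.2, 7.7]
force: [0.1, -0.5, -1.9]
width: 0.552
row [  4.2 -23.8 157.5] turn 2.58 | dist 159.0 t 17.5
```

View pics/w14.png

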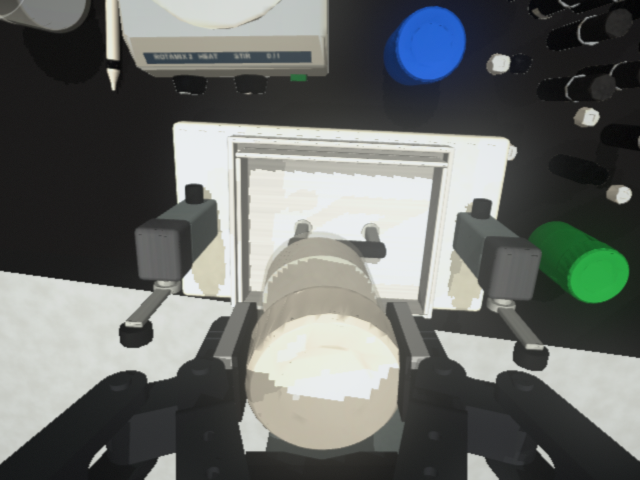

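```bash
python3 - <<'E'
from h import *
s=bot.observe(); print(s['joint_positions'].round(2),s['joint_velocities'].round(2),s['tool_pos'],s['tcp_rot'])
E
python3 -m jog '[[0,0,0,0],[0,0,0,0],[0,0,0,0]]'
python3 - <<'E'
from h import *
s=bot.observe(); print(s['joint_positions'].round(2),s['joint_velocities'].round(2),s['tool_pos'],s['tcp_rot'])
E
```

```text
[  7.59  17.87  11.82  84.1    1.83 179.95] [-0.44 -0.7   0.21 -0.17  0.17 -0.1 ] [0.53434479 0.08098333 0.27214202] [-1.78171893e+02  1.50569453e-01  7.64613634e+00]
time_s: 17.85
tool_pos: [0.535, 0.0816, 0.2731]
tcp_rot: [-178.1, 0.0, 7.7]
force: [-0.2, 0.3, -1.8]
width: 0.551
[  7.62  17.83  11.9   84.09   1.86 179.94] [0.43 0.15 0.11 0.11 0.06 0.03] [0.53497657 0.08156593 0.27307687] [-1.78136447e+02  1.79764673e-02  7.68034137e+00]
```

```bash
python3 -m jog '[[0,0,0,-7],[0,0,0,-7],[0,0,0,-7],[0,0,0,-7]]'
python3 - <<'E'
from h import *
s=bot.observe(); print(s['joint_positions'].round(2)); go(.534,.1103,.27,14)
E
```

```text
time_s: 18.25
tool_pos: [0.5351, 0.0823, 0.2729]
tcp_rot: [-178.1, -0.2, 14.7]
force: [0.9, 0.2, -0.8]
width: 0.543
[  7.69  17.87  11.92  84.09   1.87 173.03]
row [  6.  -27.3   3.8] turn 0.66 | dist 28.0 t 18.25
```

```bash
python3 -m jog '[[6,-27,4,0],[6,-27,4,0],[6,-27,4,0]]'
python3 - <<'E'
from h import *
s=bot.observe(); print(s['joint_positions'].round(2)); go(.534,.1103,.104,14.7)
g=grab('wrist','w15')
import pickle; pickle.dump(g,open('g15.pkl','wb'))
E
```

```text
time_s: 18.55
tool_pos: [0.5339, 0.1104, 0.2696]
tcp_rot: [-178.2, -0.2, 14.8]
force: [-0.3, -0.1, -1.7]
width: 0.547
[ 10.65  18.3   12.04  83.71   1.84 175.87]
row [ -0.3   5.4 165.5] turn 0.08 | dist 166.0 t 18.55
```

View pics/w15.png

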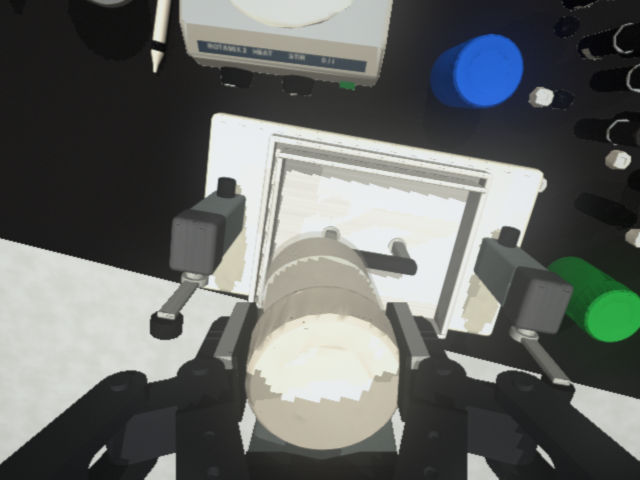

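```bash
python3 -m jog '[[0,1.5,40,0],[0,3,85,0],[0,4,125,0],[0,5,150,0],[0,5.4,160,0],[0,5.4,166,0],[0,5.4,166,0]]'
python3 -m jog '[[0,0,1.5,0],[0,0,3,0],[0,0,4,0],[0,0,4,0]]'
```

```text
time_s: 19.3
tool_pos: [0.5346, 0.1099, 0.1038]
tcp_rot: [-178.1, -0.2, 14.7]
force: [0.4, -0.3, -2.2]
width: 0.549
time_s: 19.7
tool_pos: [0.5347, 0.1104, 0.1]
tcp_rot: [-178.1, -0.2, 14.8]
force: [0.2, -0.8, -0.9]
width: 0.549
```

```bash
python3 -m jog '[[0,0,1,0],[0,0,1.5,0],[0,0,1.5,0]]'
```

```text
time_s: 20.0
tool_pos: [0.5351, 0.1106, 0.0998]
tcp_rot: [-178.1, -0.3, 14.8]
force: [-1.4, 0.0, 7.3]
width: 0.545
```

Contact. Release with partial opening, then go up.

```bash
python3 -m jog '[[0,0,-0.5,0],[0,0,-0.5,0],[0,0,-0.5,0],[0,0,-0.5,0]]' 0.85
python3 -m jog '[[0,0,-20,0],[0,0,-50,0],[0,0,-90,0],[0,0,-140,0],[0,0,-180,0],[0,0,-180,0]]'
python3 - <<'E'
from h import *
grab('wrist','w16'); g=grab('scene'); crop(g,'s16',180,230,340,350,5)
go(.52,-.3365,.27,1)
E
```

```text
time_s: 20.4
tool_pos: [0.5344, 0.1104, 0.0984]
tcp_rot: [-178.1, -0.2, 14.8]
force: [0.6, 1.0, 1.0]
width: 0.85
time_s: 21.0
tool_pos: [0.5385, 0.105, 0.2853]
tcp_rot: [-178.2, -0.9, 14.7]
force: [1.0, 0.5, -0.6]
width: 0.854
row [-127.9  422.6   -4.9] turn 13.75 | dist 442.0 t 21.1
```

View pics/w16.png

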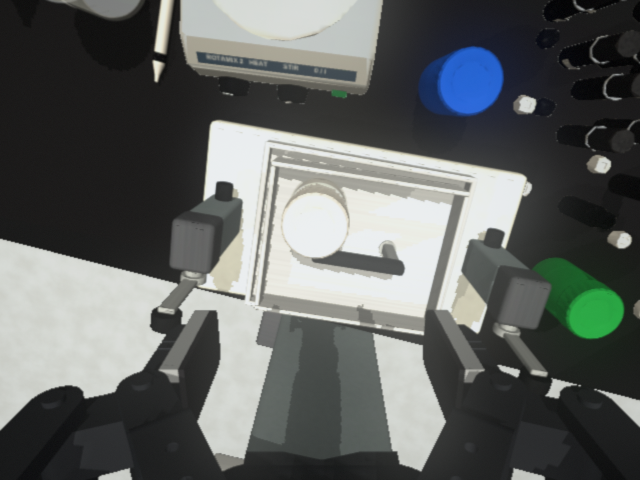

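View pics/s16.png

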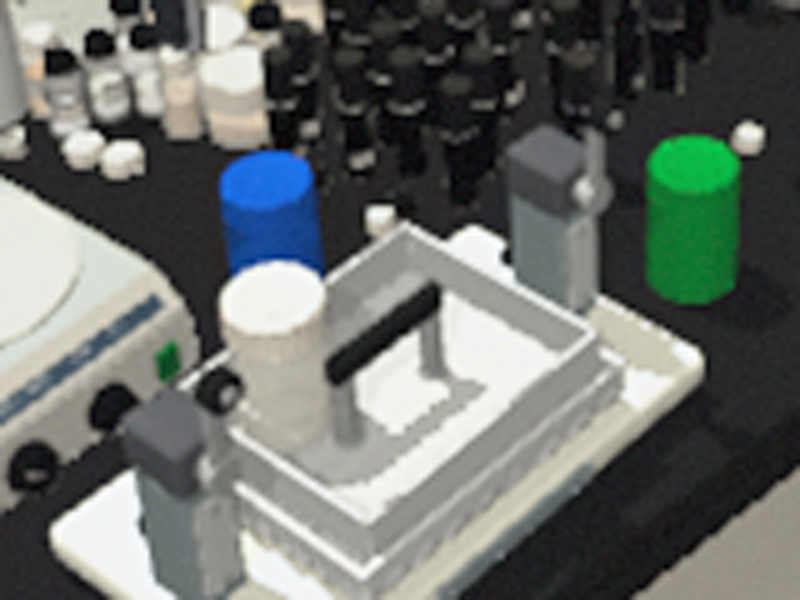

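```bash
python3 -m jog '[[-13,45,0,2],[-28,93,0,4],[-42,140,0,6],[-56,187,0,8],[-71,234,0,10],[-85,280,0,12],[-100,328,0,13.7],[-113,375,0,13.7],[-128,423,0,13.7],[-128,423,0,13.7]]'
python3 -m jog '[[0,0,0,0],[0,0,0,0],[0,0,0,0]]'
python3 - <<'E'
from h import *
g=grab('wrist','w17'); print(g['state']['tool_pos'],g['state']['tcp_rot'],g['state']['joint_positions'].round(1))
import pickle; pickle.dump(g,open('g17.pkl','wb'))
E
```

```text
time_s: 22.1
tool_pos: [0.517, -0.3423, 0.2597]
tcp_rot: [-178.1, 0.6, 0.6]
force: [0.4, 0.4, -0.3]
width: 0.846
time_s: 22.4
tool_pos: [0.5195, -0.3352, 0.2641]
tcp_rot: [-178.1, 0.3, 1.2]
force: [0.2, 0.8, 0.3]
width: 0.85
[ 0.51952862 -0.33517322  0.2640855 ] [-178.10551652    0.29885529    1.18094412] [-33.5  28.6  26.7  89.4   1.4 145.3]
```

View pics/w17.png

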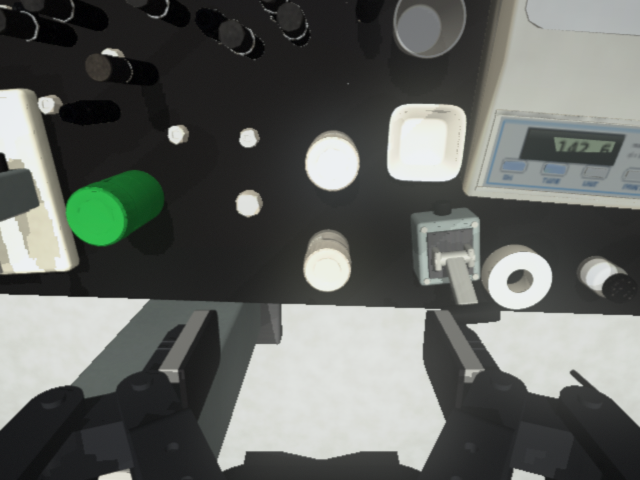

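Run:
```python
from h import *
import pickle; g=pickle.load(open('g17.pkl','rb'))
p=onz(g,332,162,.065); print(p, np.linalg.norm(onz(g,305,162,.065)-onz(g,359,162,.065)), 'C',onz(g,327,269,.06))
print('boat',onz(g,387,145,.02),onz(g,387,145,.03))
go(p[0],p[1],.040,1)
go(p[0],p[1],.12,1)
```

```text
[ 0.55109365 -0.33779211  0.065     ] 0.04283958082695993 C [ 0.45741729 -0.33609022  0.06      ]
boat [ 0.56089606 -0.3856901   0.02      ] [ 0.56189512 -0.38449636  0.03      ]
row [ 32.4  10.5 224.1] turn 0.19 | dist 227.0 t 22.45
row [ 32.    7.9 144.2] turn 0.19 | dist 148.0 t 22.45
```

```bash
python3 -m jog '[[31,7,40,0],[31,7,85,0],[31,7,130,0],[31,8,165,0],[31,8,190,0],[31,9,210,0],[31,9.5,224,0],[31,9.5,224,0],[31,9.5,224,0]]' 0.75
python3 -m jog '[[0,0,0,0],[0,0,0,0],[0,0,0,0],[0,0,0,0],[0,0,0,0]]' 0 40
```

```text
time_s: 23.35
tool_pos: [0.55, -0.3383, 0.0409]
tcp_rot: [-178.2, 0.2, 1.1]
force: [0.1, 0.2, 0.7]
width: 0.749
time_s: 23.85
tool_pos: [0.5506, -0.3391, 0.0421]
tcp_rot: [-178.2, 0.1, 1.1]
force: [-1.0, 1.7, 6.3]
width: 0.454
```

```bash
python3 -m jog '[[0,0,-10,0],[0,0,-40,0],[0,0,-90,0],[0,0,-140,0],[0,0,-190,0],[0,0,-230,0],[0,0,-230,-4],[0,0,-230,-9],[0,0,-230,-9]]'
python3 - <<'E'
from h import *
go(.5408,.0347,.27,10); g=grab('wrist','w18')
E
```

```text
time_s: 24.75
tool_pos: [0.5504, -0.3462, 0.2707]
tcp_rot: [-178.2, -0.1, 10.0]
force: [0.4, -0.4, -0.6]
width: 0.455
row [  56.9 -376.5   12.8] turn 0.03 | dist 381.0 t 24.75
```

View pics/w18.png

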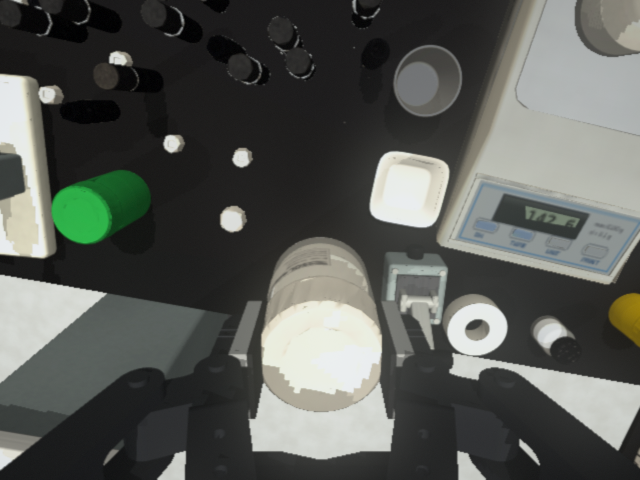

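```bash
python3 -m jog '[[8,-48,0,0],[15,-97,2,0],[22,-145,4,0],[29,-193,6,0],[36,-241,8,0],[44,-290,10,0],[51,-338,12,0],[57,-376,13,0],[57,-376,13,0],[57,-376,13,0]]'
python3 -m jog '[[0,0,0,0],[0,0,0,0]]'
python3 - <<'E'
from h import *
go(.5408,.0347,.097,10); g=grab('wrist','w19')
print(g['state']['tool_pos'],g['state']['tcp_rot'],g['state']['joint_positions'].round(1))
E
```

```text
time_s: 25.8
tool_pos: [0.5406, 0.0353, 0.269]
tcp_rot: [-178.2, 0.0, 10.1]
force: [-0.2, 0.5, -1.3]
width: 0.452
time_s: 26.0
tool_pos: [0.541, 0.0331, 0.2691]
tcp_rot: [-178.1, -0.0, 9.9]
force: [-0.5, 0.5, -0.1]
width: 0.452
row [  0.   4. 172.] turn -0.09 | dist 172.0 t 26.0
[0.54100384 0.03312401 0.26906459] [-1.78142224e+02 -1.08498262e-02  9.91283323e+00] [  2.5  18.2  11.8  83.8   1.8 172.6]
```

View pics/w19.png

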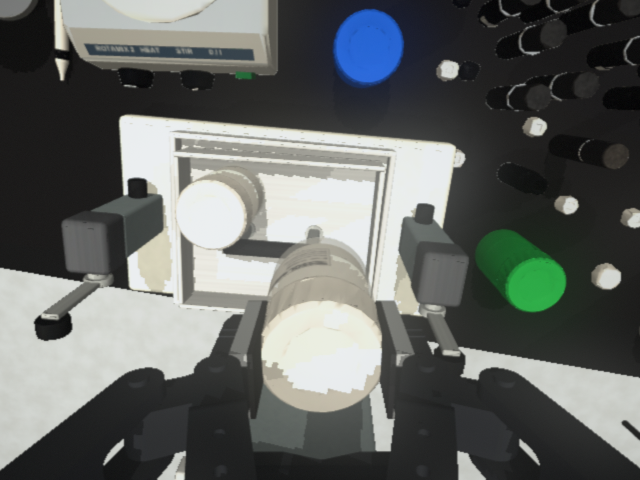

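```bash
python3 -m jog '[[0,1,40,0],[0,2,85,0],[0,3,125,0],[0,4,152,0],[0,4,165,0],[0,4,171,0],[0,4,171,0]]'
python3 -m jog '[[0,0,1.5,0],[0,0,3,0],[0,0,4.5,0],[0,0,4.5,0]]'
```

```text
time_s: 26.75
tool_pos: [0.5405, 0.0352, 0.0975]
tcp_rot: [-178.1, 0.0, 10.0]
force: [-0.5, 0.0, -0.4]
width: 0.455
time_s: 27.15
tool_pos: [0.541, 0.0362, 0.094]
tcp_rot: [-178.1, -0.1, 10.1]
force: [0.4, -0.3, -1.1]
width: 0.456
```

```bash
python3 -m jog '[[0,0,1,0],[0,0,1.5,0],[0,0,1.5,0]]'
```

```text
time_s: 27.45
tool_pos: [0.5414, 0.0364, 0.0932]
tcp_rot: [-178.1, -0.1, 10.1]
force: [-1.6, 0.5, 5.3]
width: 0.456
```

```bash
python3 -m jog '[[0,0,-0.5,0],[0,0,-0.5,0],[0,0,-0.5,0]]' 0.6
python3 -m jog '[[0,0,-15,0],[0,0,-45,0],[0,0,-90,0],[0,0,-140,0],[0,0,-180,0],[0,0,-180,0],[0,0,-180,0]]'
python3 - <<'E'
from h import *
grab('wrist','w20'); g=grab('scene'); crop(g,'s20',180,230,340,350,5)
go(.44,-.337,.27,2)
E
```

```text
time_s: 27.75
tool_pos: [0.5405, 0.0362, 0.0923]
tcp_rot: [-178.1, 0.0, 10.1]
force: [1.0, 0.2, -0.1]
width: 0.603
time_s: 28.45
tool_pos: [0.5423, 0.0304, 0.2734]
tcp_rot: [-178.2, -0.2, 10.1]
force: [-0.6, -0.1, -0.4]
width: 0.601
row [-163.5  344.   -10. ] turn 8.05 | dist 381.0 t 28.55
```

View pics/w20.png

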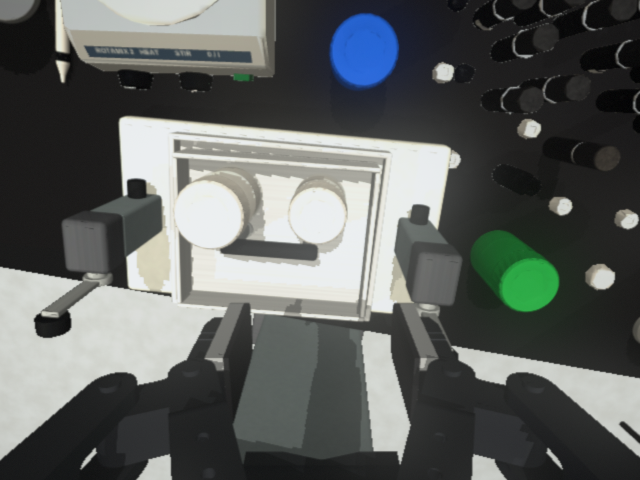

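View pics/s20.png

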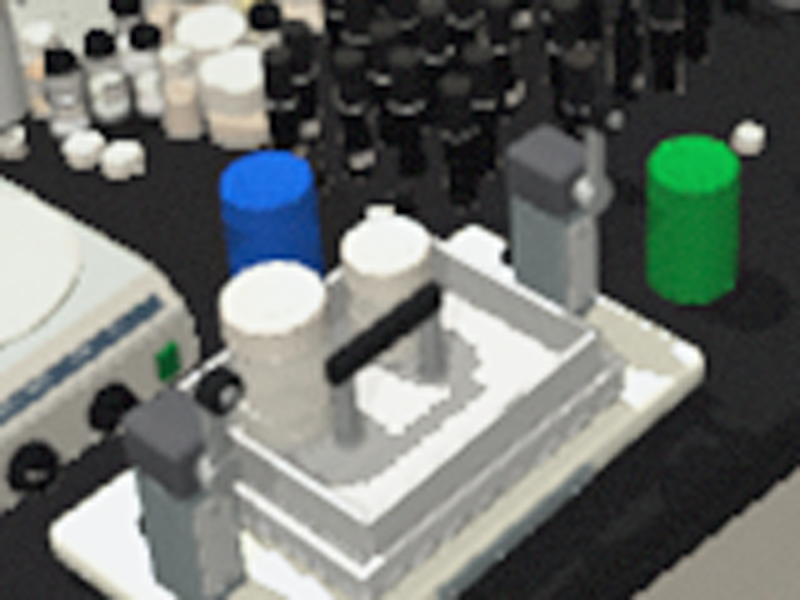

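Both stand. Now jar C.

```bash
python3 -m jog '[[-10,49,0,0],[-30,96,0,1],[-50,142,0,2],[-70,188,0,3],[-90,233,0,4],[-110,278,0,5],[-135,320,-3,6],[-163,344,-10,8],[-163,344,-10,8],[-163,344,-10,8]]' 0.8
python3 -m jog '[[0,0,0,0],[0,0,0,0],[0,0,0,0]]'
python3 - <<'E'
from h import *
g=grab('wrist','w21'); print(g['state']['tool_pos'],g['state']['tcp_rot'],g['state']['joint_positions'].round(1))
import pickle; pickle.dump(g,open('g21.pkl','wb'))
E
```

```text
time_s: 29.55
tool_pos: [0.4402, -0.337, 0.2694]
tcp_rot: [-178.0, 0.4, 1.9]
force: [0.3, 0.1, 0.1]
width: 0.799
time_s: 29.85
tool_pos: [0.442, -0.3357, 0.271]
tcp_rot: [-178.1, 0.2, 2.2]
force: [-0.0, -0.4, 0.1]
width: 0.802
[ 0.44195214 -0.33566548  0.27097549] [-178.11931201    0.24784112    2.19637672] [-37.9  20.7  15.6  86.3   1.3 139.9]
```

View pics/w21.png

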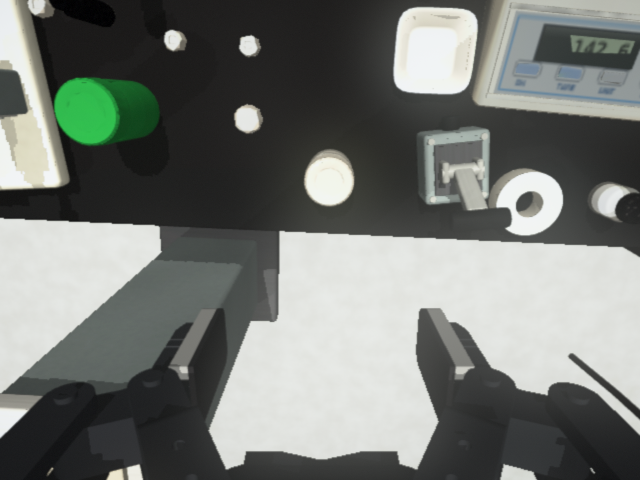

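Run:
```python
from h import *
import pickle; g=pickle.load(open('g21.pkl','rb'))
p=onz(g,329,182,.058); print(p, np.linalg.norm(onz(g,304.5,182,.058)-onz(g,354,182,.058)))
go(.457,-.336,.037,2)
go(.457,-.336,.12,2)
```

```text
[ 0.45499508 -0.33601189  0.058     ] 0.04148545057849979
row [ 16.    8.4 233.9] turn 0.18 | dist 235.0 t 29.9
row [ 15.7   5.7 151. ] turn 0.18 | dist 152.0 t 29.9
```

```bash
python3 -m jog '[[15,2,45,0],[15,4,95,0],[15,5,140,0],[15,6,175,0],[15,7,200,0],[15,8,220,0],[15,8.4,233,0],[15,8.4,233,0],[15,8.4,233,0]]' 0.72
python3 -m jog '[[0,0,0,0],[0,0,0,0],[0,0,0,0],[0,0,0,0],[0,0,0,0]]' 0 40
python3 -m jog '[[0,0,-10,0],[0,0,-40,0],[0,0,-90,0],[0,0,-140,0],[0,0,-190,0],[0,0,-233,0],[0,0,-233,-4],[0,0,-233,-9],[0,0,-233,-9]]'
python3 - <<'E'
from h import *
a=np.radians(5.1); x=.5035-.036*np.cos(a); y=.0695-.036*np.sin(a); print(x,y)
go(x,y,.27,11); g=grab('wrist','w22')
E
```

```text
time_s: 30.8
tool_pos: [0.456, -0.3373, 0.0387]
tcp_rot: [-178.2, 0.2, 2.1]
force: [0.5, -0.0, 0.4]
width: 0.725
time_s: 31.3
tool_pos: [0.4566, -0.3379, 0.0398]
tcp_rot: [-178.2, 0.1, 2.1]
force: [-0.3, 0.7, 6.8]
width: 0.426
time_s: 32.2
tool_pos: [0.4564, -0.3449, 0.2718]
tcp_rot: [-178.2, -0.1, 11.0]
force: [0.2, -0.2, -0.2]
width: 0.428
0.46764252164521225 0.06629980531280812
row [  89.7 -401.1   14.7] turn 0.04 | dist 411.0 t 32.2
```

View pics/w22.png

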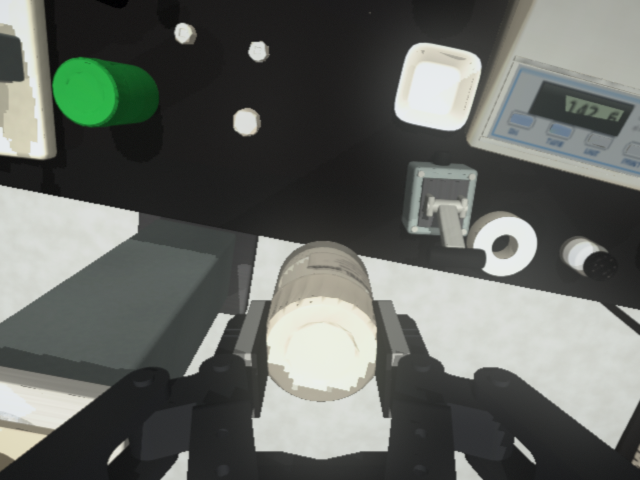

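```bash
python3 -m jog '[[10,-48,2,0],[21,-96,4,0],[32,-144,6,0],[43,-192,8,0],[54,-240,10,0],[64,-288,12,0],[75,-335,13,0],[86,-382,15,0],[90,-401,15,0],[90,-401,15,0]]'
python3 -m jog '[[0,0,0,0],[0,0,0,0],[0,0,0,0]]'
python3 - <<'E'
from h import *
go(.4676,.0663,.096,11); g=grab('wrist','w23')
print(g['state']['tool_pos'],g['state']['tcp_rot'],g['state']['joint_positions'].round(1))
E
```

```text
time_s: 33.25
tool_pos: [0.4674, 0.0689, 0.2689]
tcp_rot: [-178.1, -0.0, 11.3]
force: [-0.0, -0.5, -0.3]
width: 0.429
time_s: 33.55
tool_pos: [0.4679, 0.0651, 0.269]
tcp_rot: [-178.1, -0.0, 10.9]
force: [0.0, -0.3, -0.2]
width: 0.423
row [ -0.2   4.4 173. ] turn -0.08 | dist 173.0 t 33.55
[0.4679382  0.06513078 0.26900934] [-1.78141958e+02 -4.54373452e-02  1.09152470e+01] [  6.7   9.9   1.   81.2   1.9 175.8]
```

View pics/w23.png

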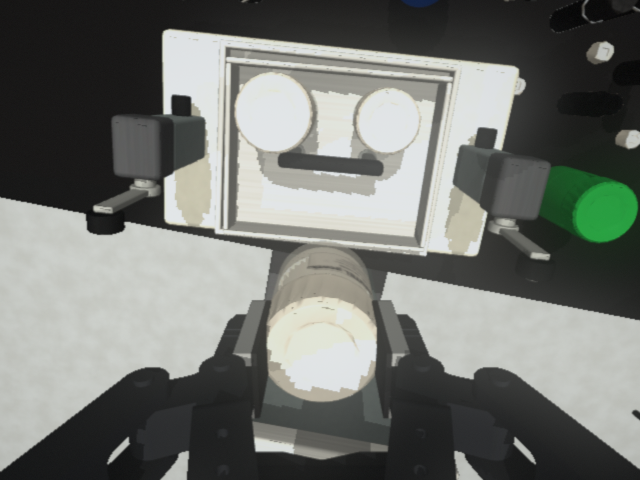

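```bash
python3 - <<'E'
from h import *
g=grab('wrist'); a=onz(g,278,158,.105); b=onz(g,383,166,.105); print(a,b,(a+b)/2,np.linalg.norm(a-b))
E
python3 -m jog '[[-1,1,45,0],[-1,2,90,0],[-1,3,130,0],[-1,4,155,0],[-1,4.4,167,0],[-1,4.4,173,0],[-1,4.4,173,0]]'
python3 -m jog '[[0,0,1.5,0],[0,0,3,0],[0,0,4.5,0],[0,0,4.5,0]]'
```

```text
[0.50054887 0.10687912 0.105     ] [0.50953535 0.03236871 0.105     ] [0.50504211 0.06962392 0.105     ] 0.07505037234227913
time_s: 34.35
tool_pos: [0.4666, 0.0669, 0.0955]
tcp_rot: [-178.1, 0.0, 11.0]
force: [0.5, -0.0, -0.5]
width: 0.428
time_s: 34.75
tool_pos: [0.4671, 0.0676, 0.0918]
tcp_rot: [-178.1, -0.1, 11.1]
force: [0.2, -0.2, -0.7]
width: 0.426
```

```bash
python3 -m jog '[[0,0,1,0],[0,0,2,0],[0,0,2,0]]'
```

```text
time_s: 35.05
tool_pos: [0.4677, 0.0678, 0.0908]
tcp_rot: [-178.1, -0.2, 11.1]
force: [-1.4, 0.2, 7.3]
width: 0.426
```

```bash
python3 -m jog '[[0,0,-0.5,0],[0,0,-0.5,0],[0,0,-0.5,0]]' 0.65
python3 -m jog '[[0,0,-15,0],[0,0,-45,0],[0,0,-90,0],[0,0,-140,0],[0,0,-190,0],[0,0,-220,0],[0,0,-220,0],[0,0,-220,0]]'
python3 - <<'E'
from h import *
g=grab('wrist','w24');print(g['state']['tool_pos'],g['state']['tcp_rot'])
import pickle; pickle.dump(g,open('g24.pkl','wb'))
g=grab('scene'); crop(g,'s24',180,230,340,350,5)
E
```

```text
time_s: 35.35
tool_pos: [0.4668, 0.0676, 0.0899]
tcp_rot: [-178.1, -0.1, 11.1]
force: [-0.1, -0.1, -0.2]
width: 0.658
time_s: 36.15
tool_pos: [0.4683, 0.0605, 0.3101]
tcp_rot: [-178.1, -0.1, 11.1]
force: [-0.9, 0.8, -0.9]
width: 0.651
[0.46829148 0.06048122 0.31010097] [-1.78140628e+02 -1.33339449e-01  1.10540524e+01]
```

View pics/w24.png

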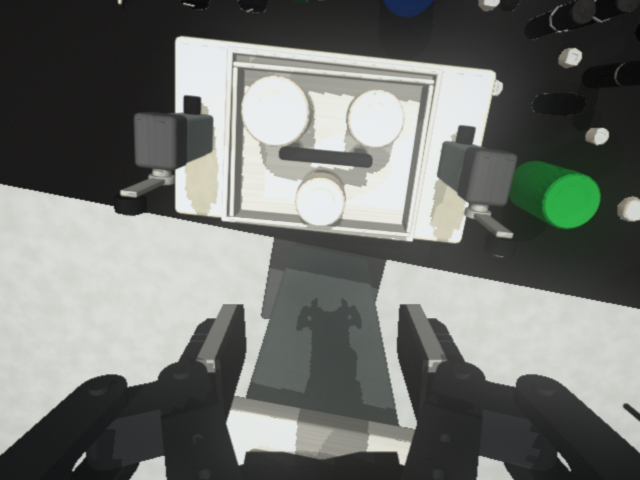

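View pics/s24.png

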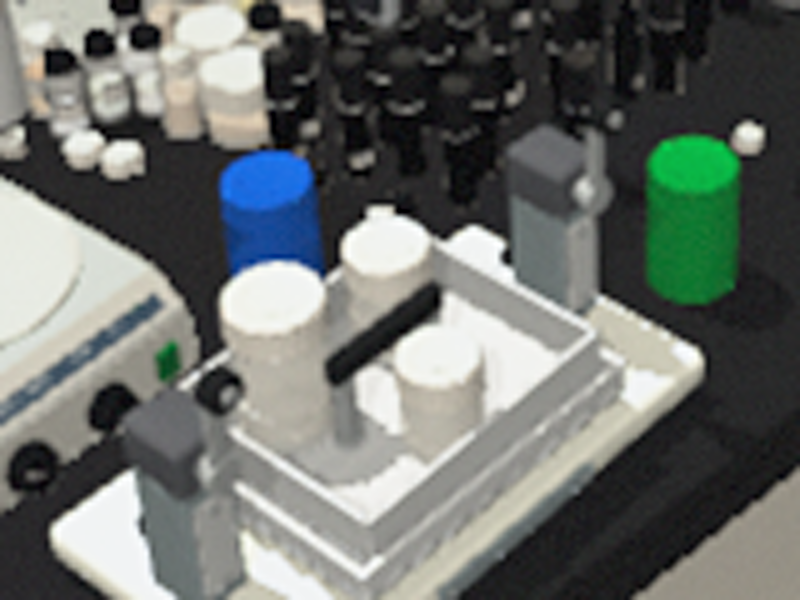

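Run:
```python
from h import *
import pickle; g=pickle.load(open('g24.pkl','rb'))
crop(g,'w24a',95,90,235,230,4);crop(g,'w24b',420,110,560,270,4)
a=cv2.imread('pics/w24a.png');b=cv2.imread('pics/w24b.png')[:560]; cv2.imwrite('pics/w24ab.png',cv2.resize(np.hstack([a,b]),None,fx=.7,fy=.7))
g=grab('scene'); crop(g,'s25',200,290,270,350,10)
```

```text
(no output)
```

View pics/w24ab.png

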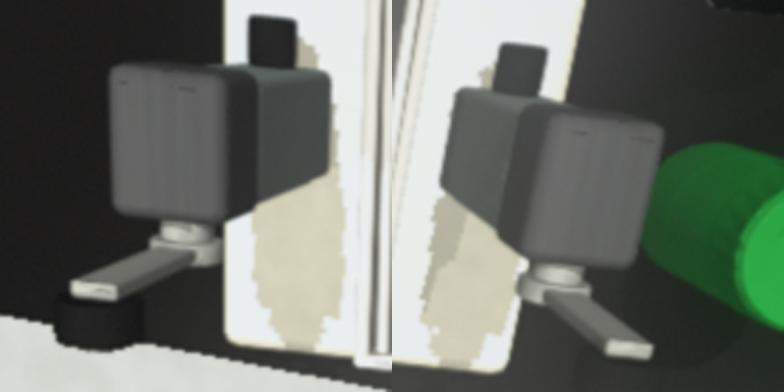

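View pics/s25.png

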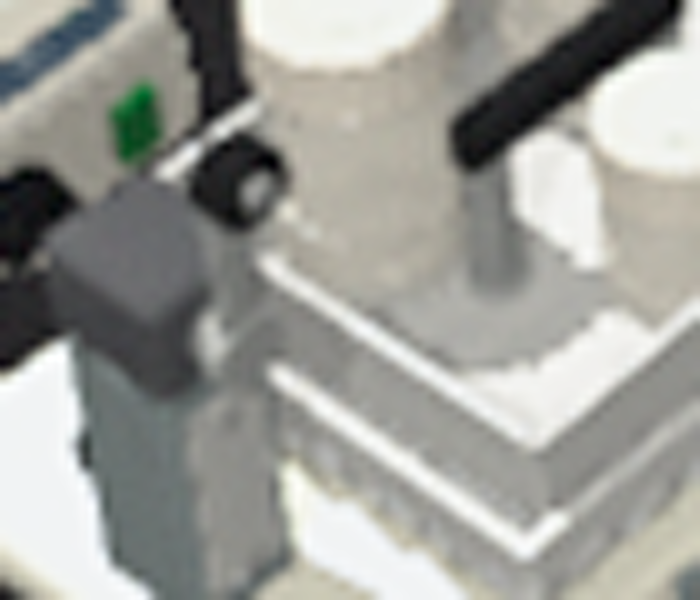

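Run:
```python
from h import *
import pickle; g=pickle.load(open('g24.pkl','rb'))
c=np.array([.5042,.0695]); a=np.radians(5.1); Rm=np.array([[np.cos(a),-np.sin(a)],[np.sin(a),np.cos(a)]])
f=lambda u,v,z:(Rm.T@(onz(g,u,v,z)[:2]-c)).round(4)
print('L roller',f(129.6,203,.177),'L bar tip',f(128.5,193.5,.182),'R bar tip',f(505,235,.182))
print('L box front top corners',f(136,167,.137),f(174,169,.137),'R',f(474,203,.137),f(503.5,205,.137))
for L in (1,-1):
  p=c+Rm@np.array([-.037,L*.125]); print(L,p, proj(g,[*p,.177]))
```

```text
L roller [-0.0367  0.1264] L bar tip [-0.0289  0.1245] R bar tip [-0.029  -0.1232]
L box front top corners [-0.0198  0.1395] [-0.0181  0.1109] R [-0.0188 -0.1146] [-0.0179 -0.1365]
1 [0.45623469 0.19071604] [131.62413514 203.68516755]
-1 [ 0.47845827 -0.05829422] [502.00299101 244.44255672]
```

```bash
cat >> h.py <<'E'
C=np.array([.5042,.0695]); A_=np.radians(5.1); RM=np.array([[np.cos(A_),-np.sin(A_)],[np.sin(A_),np.cos(A_)]])
def sh(x,y): return C+RM@np.array([x,y])
def insh():
    s=bot.observe(); print('shaker',(RM.T@(s['tool_pos'][:2]-C)*1000).round(1),'z',s['tool_pos'][2].round(4),'rot',s['tcp_rot'].round(2),'F',(RM.T@s['force'][:2]).round(2),s['force'][2].round(2),'t',s['time_s'])
E
python3 - <<'E'
from h import *
go(*sh(-.040,.085),.25,95.1)
E
```

```text
row [  7.4 -88.5  61. ] turn -84.04 | dist 108.0 t 36.3
```

```bash
python3 -m jog '[[1,-10,0,-8.5],[2,-20,0,-17],[3,-30,0,-25.5],[4,-40,10,-34],[5,-50,20,-42.5],[6,-60,30,-51],[7,-70,40,-59.5],[7,-80,50,-68],[7,-88,61,-76.5],[7,-88,61,-84]]' 0
python3 -m jog '[[0,0,0,0],[0,0,0,0]]'
python3 - <<'E'
from h import *
insh(); grab('wrist','w26'); go(*sh(-.040,.085),.160,95.1); print(bot.observe()['width'])
E
```

```text
time_s: 37.3
tool_pos: [0.4556, 0.1505, 0.2484]
tcp_rot: [-179.5, -1.8, 95.5]
force: [0.3, -0.0, -0.1]
width: 0.001
time_s: 37.5
tool_pos: [0.4572, 0.15, 0.2509]
tcp_rot: [-179.8, -1.8, 94.9]
force: [-0.0, 0.3, -0.2]
width: -0.001
shaker [-39.6  84.3] z 0.2509 rot [-179.76   -1.84   94.9 ] F [0.01 0.3 ] -0.24 t 37.5
row [-2.2 -0.3 91.2] turn -0.19 | dist 91.0 t 37.55
-0.0007332834852130851
```

View pics/w26.png

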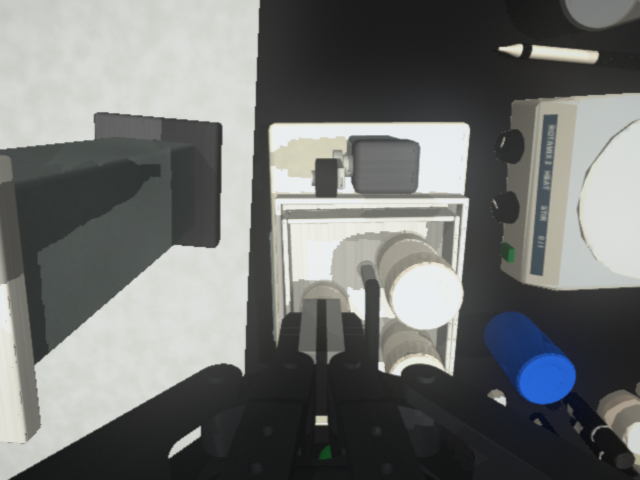

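```bash
python3 -m jog '[[-1,0,40,0],[-1,0,70,0],[-2,0,91,0],[-2,0,91,0],[-2,0,91,0]]'
python3 -m jog '[[10,0,0,0],[20,0,0,0],[28,0,0,0],[34,0,0,0],[38,0,0,0],[38,0,0,0]]'
python3 - <<'E'
from h import *
insh()
E
```

```text
time_s: 38.05
tool_pos: [0.4576, 0.1509, 0.1612]
tcp_rot: [-179.9, -1.9, 95.0]
force: [-0.3, -0.1, -0.0]
width: -0.005
time_s: 38.65
tool_pos: [0.4544, 0.1894, 0.1623]
tcp_rot: [-179.9, -1.9, 95.1]
force: [1.7, -2.0, 1.4]
width: 0.006
shaker [-38.9 123.9] z 0.1623 rot [-179.93   -1.85   95.1 ] F [ 1.49 -2.16] 1.37 t 38.65
```

```bash
python3 -m jog '[[4,0,0,0],[8,0,0,0],[8,0,0,0]]'
python3 - <<'E'
from h import *
insh(); g=grab('scene'); crop(g,'s27',190,270,270,350,8)
E
```

```text
time_s: 38.95
tool_pos: [0.4528, 0.1965, 0.1616]
tcp_rot: [-179.8, -1.8, 95.1]
force: [2.3, -2.9, -2.9]
width: 0.0
shaker [-39.9 131.1] z 0.1616 rot [-179.78   -1.79   95.05] F [ 2.08 -3.08] -2.9 t 38.95
```

View pics/s27.png

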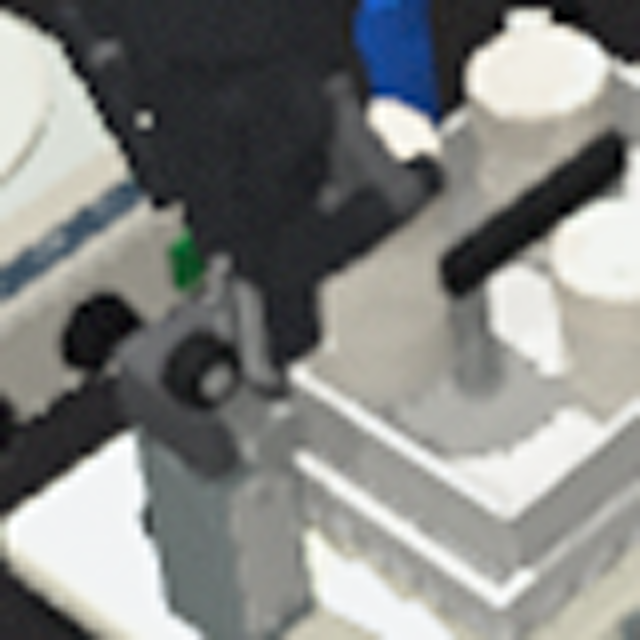

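Run:
```python
from h import *
g=grab('scene')
for th in (0,.4,.5,.6,.7,.8):
    p=sh(-.0425,.125+.055*np.sin(th)); print(th,proj(g,[*p,.122+.055*np.cos(th)]).round(1))
insh()
```

```text
0 [226.7 308.5]
0.4 [219.2 315.6]
0.5 [217.5 317.7]
0.6 [215.9 320. ]
0.7 [214.4 322.3]
0.8 [213.2 324.7]
shaker [-39.9 130.9] z 0.1617 rot [-179.77   -1.8    95.04] F [ 0.26 -5.14] -3.47 t 39.05
```

```bash
python3 -m jog '[[3,0,0,0],[6,0,0,0],[6,0,0,0],[6,0,0,0]]'
python3 - <<'E'
from h import *
insh(); g=grab('scene'); crop(g,'s28',190,270,270,350,8)
E
```

```text
time_s: 39.45
tool_pos: [0.4517, 0.2016, 0.1615]
tcp_rot: [-179.7, -1.7, 95.0]
force: [0.7, -5.7, -4.1]
width: 0.002
shaker [-40.5 136.3] z 0.1615 rot [-179.69   -1.72   95.02] F [ 0.21 -5.74] -4.06 t 39.45
```

View pics/s28.png

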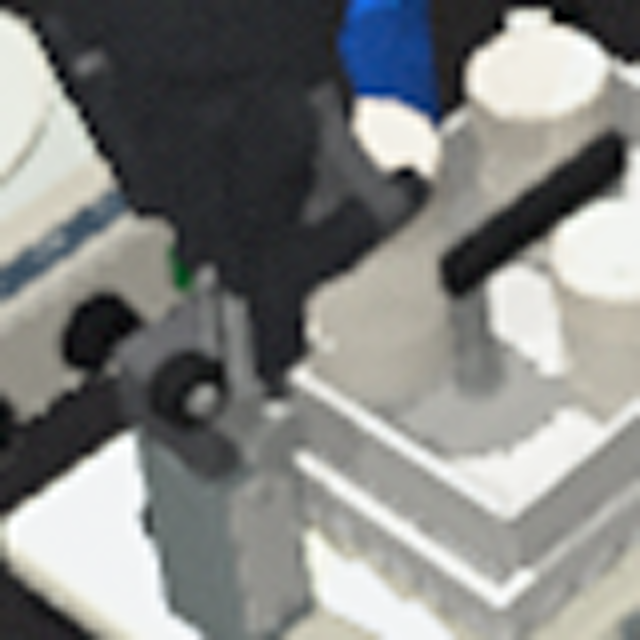

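```bash
python3 -m jog '[[2,0,0,0],[2.5,0,0,0],[2.5,0,0,0]]'
python3 - <<'E'
from h import *
insh()
E
python3 -m jog '[[-10,0,0,0],[-25,0,0,0],[-45,0,0,0],[-56,0,0,0],[-56,0,-30,0],[-56,0,-80,0],[-56,0,-90,0],[-56,0,-90,0]]'
python3 - <<'E'
from h import *
insh(); g=grab('scene'); crop(g,'s29',190,270,270,350,8); grab('wrist','w29'); go(*sh(-.040,-.085),.25,95.1)
E
```

```text
time_s: 39.8
tool_pos: [0.4513, 0.2035, 0.1612]
tcp_rot: [-179.7, -1.6, 95.0]
force: [0.9, -7.6, -5.8]
width: -0.002
shaker [-40.8 138.1] z 0.1612 rot [-179.66   -1.65   94.99] F [ 0.2  -7.69] -5.76 t 39.8
time_s: 40.6
tool_pos: [0.4598, 0.1471, 0.2536]
tcp_rot: [179.8, -2.0, 95.0]
force: [0.2, -0.0, -0.0]
width: 0.005
shaker [-37.4  81.3] z 0.2536 rot [179.76  -2.01  95.04] F [ 0.21 -0.03] -0.04 t 40.6
row [-165.8   -0.4   -5.4] turn -0.05 | dist 166.0 t 40.7
```

View pics/s29.png

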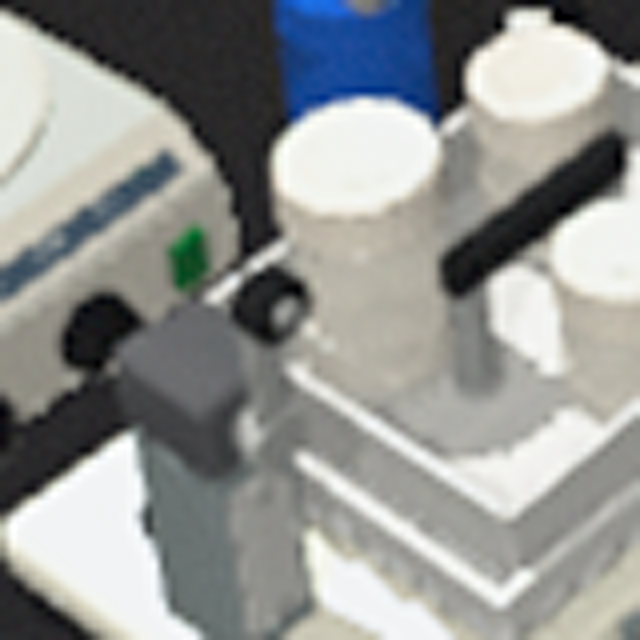

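View pics/w29.png

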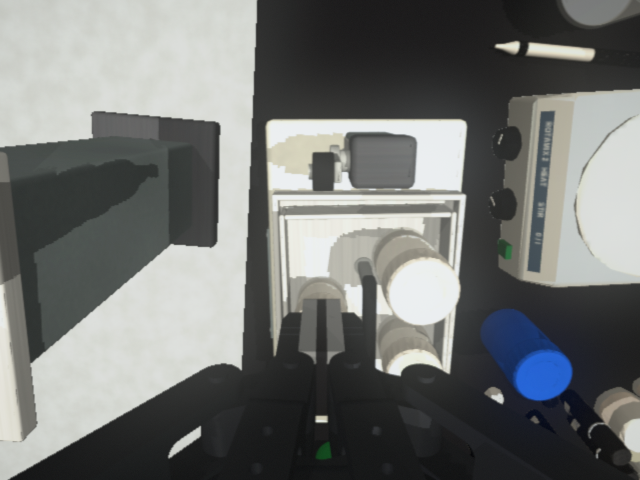

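```bash
python3 -m jog '[[-45,0,-5,0],[-90,0,-5,0],[-135,0,-5,0],[-166,-2,-5,0],[-166,-2,-5,0],[-166,-2,-5,0]]' 0
python3 - <<'E'
from h import *
insh(); go(*sh(-.040,-.085),.161,95.1)
E
```

```text
time_s: 41.3
tool_pos: [0.4697, -0.0192, 0.2486]
tcp_rot: [-179.7, -1.9, 94.9]
force: [-0.2, -0.8, -0.7]
width: -0.001
shaker [-42.3 -85.3] z 0.2486 rot [-179.67   -1.94   94.95] F [-0.3  -0.79] -0.66 t 41.3
row [-2.7  2.8 87.5] turn -0.15 | dist 88.0 t 41.3
```

```bash
python3 -m jog '[[0,2,40,0],[-1,2,70,0],[-2.7,2.5,87,0],[-2.7,2.5,87,0],[-2.7,2.5,87,0]]'
python3 -m jog '[[-10,0,0,0],[-20,0,0,0],[-28,0,0,0],[-34,0,0,0],[-38,0,0,0],[-38,0,0,0]]'
python3 - <<'E'
from h import *
insh();g=grab('scene'); crop(g,'s30',270,245,350,325,8)
g=grab('top'); crop(g,'t30',240,210,320,290,8)
E
```

```text
time_s: 41.8
tool_pos: [0.4727, -0.0175, 0.1631]
tcp_rot: [-179.8, -1.9, 95.2]
force: [-0.1, -0.1, 0.5]
width: -0.004
time_s: 42.4
tool_pos: [0.4768, -0.0569, 0.1622]
tcp_rot: [-179.9, -1.9, 95.0]
force: [1.4, 2.2, 0.9]
width: 0.0
shaker [ -38.6 -123.5] z 0.1622 rot [-179.93   -1.88   95.  ] F [1.54 2.1 ] 0.87 t 42.4
```

View pics/s30.png

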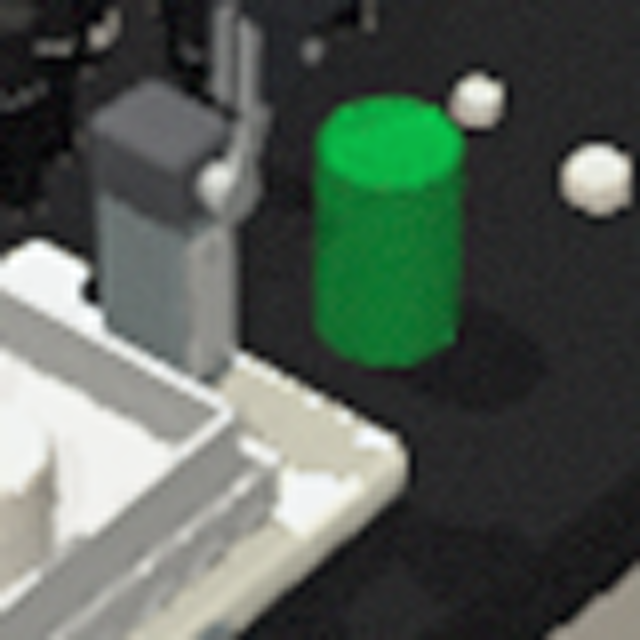

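View pics/t30.png

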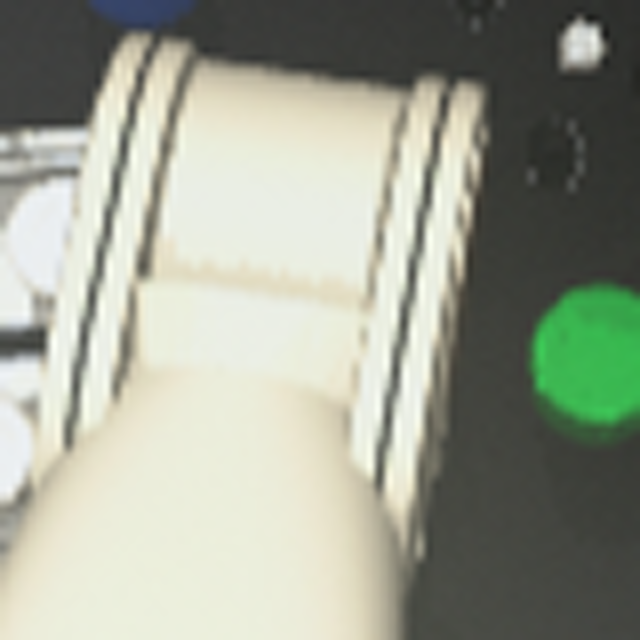

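```bash
python3 -m jog '[[-4,0,0,0],[-8,0,0,0],[-11,0,0,0],[-14,0,0,0],[-14,0,0,0],[-14,0,0,0]]'
python3 - <<'E'
from h import *
insh();g=grab('scene'); crop(g,'s31',270,245,350,325,8)
E
```

```text
time_s: 43.1
tool_pos: [0.4758, -0.0689, 0.16]
tcp_rot: [-179.6, -2.1, 95.1]
force: [0.7, 7.1, -4.3]
width: 0.001
shaker [ -40.6 -135.3] z 0.16 rot [-179.63   -2.09   95.11] F [1.34 6.98] -4.33 t 43.1
```

View pics/s31.png

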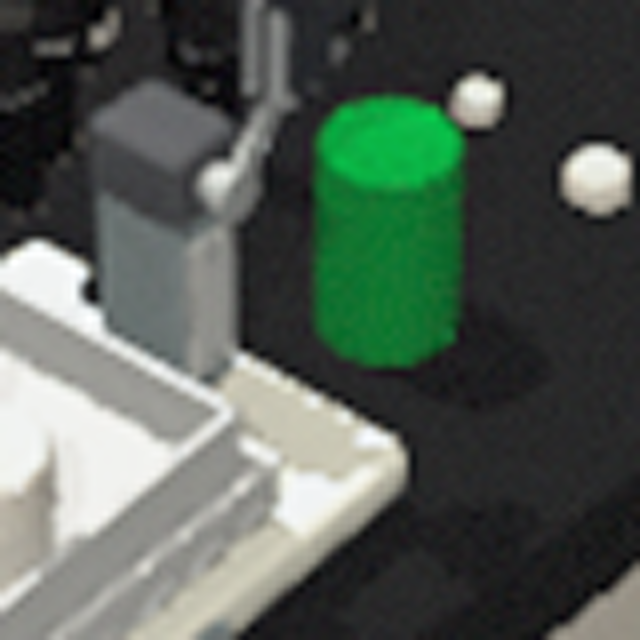

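Run:
```python
from h import *
g=grab('scene')
for th in (0,.3,.4,.5,.6,.7,.8):
    q=lambda r:proj(g,[*sh(-.029,-.125-r*np.sin(th)),.122+r*np.cos(th)])
    d=q(.04)-q(0); print(th,(8*(q(0)-[270,245])).round(),(8*(q(.04)-[270,245])).round(),(8*(q(.055)-[270,245])).round(),np.degrees(np.arctan2(d[0],-d[1])).round(1))
i=cv2.imread('pics/s31.png')[60:240,170:350]; cv2.imwrite('pics/s31z.png',cv2.resize(i,None,fx=4,fy=4,interpolation=cv2.INTER_CUBIC))
insh()
```

```text
0 [238. 187.] [237.  87.] [236.  49.] -0.7
0.3 [238. 187.] [262.  74.] [271.  31.] 11.7
0.4 [238. 187.] [269.  72.] [281.  28.] 15.2
0.5 [238. 187.] [277.  71.] [291.  27.] 18.4
0.6 [238. 187.] [284.  72.] [301.  28.] 21.5
0.7 [238. 187.] [290.  73.] [310.  30.] 24.5
0.8 [238. 187.] [296.  75.] [318.  34.] 27.4
shaker [ -40.6 -135.2] z 0.1601 rot [-179.63   -2.09   95.11] F [1.42 6.61] -4.51 t 43.2
```

View pics/s31z.png

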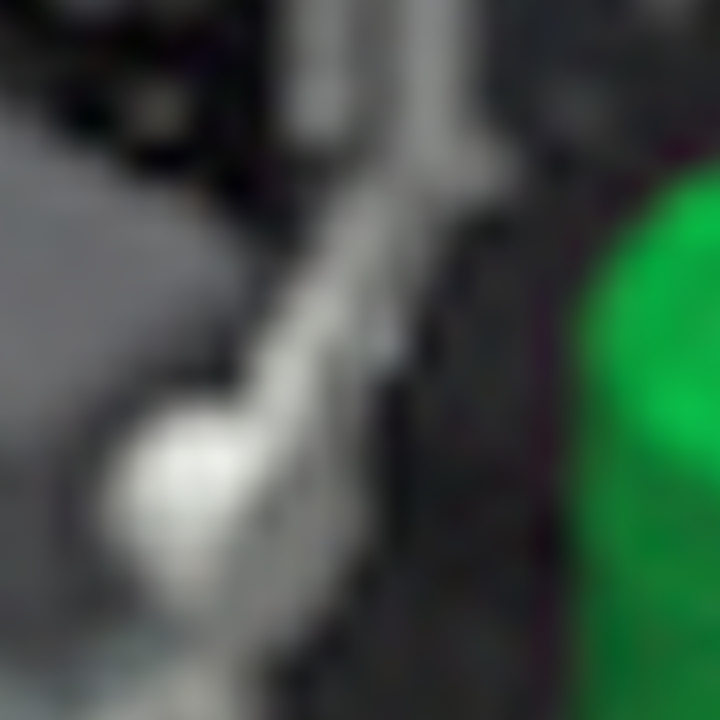

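Run:
```python
import cv2,numpy as np
a=cv2.imread('pics/s30.png')[60:240,170:350];b=cv2.imread('pics/s31.png')[60:240,170:350]
c=cv2.imread('pics/s29.png'); 
o=cv2.imread('pics/scene0.png')[245:325,270:350]; o=cv2.resize(o,None,fx=8,fy=8,interpolation=cv2.INTER_CUBIC)[60:240,170:350]
cv2.imwrite('pics/cmp.png',cv2.resize(np.hstack([o,a,b]),None,fx=1.45,fy=1.45,interpolation=cv2.INTER_CUBIC))
```

```text
(no output)
```

View pics/cmp.png

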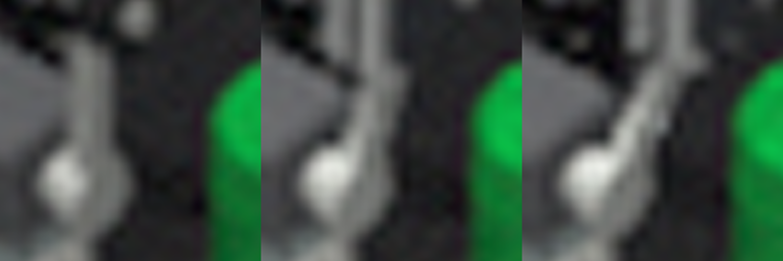

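```bash
python3 -m jog '[[10,0,0,0],[25,0,0,0],[45,0,0,0],[54,0,0,0],[54,0,-40,0],[54,0,-90,0],[54,0,-120,0],[54,0,-120,0]]'
python3 - <<'E'
from h import *
insh(); g=grab('scene','s32'); crop(g,'s32c',170,225,350,360,4);  go(.41,-.40,.28,20)
E
```

```text
time_s: 44.0
tool_pos: [0.4759, -0.0213, 0.2884]
tcp_rot: [179.6, -1.7, 95.1]
force: [0.2, -0.1, 0.6]
width: -0.004
shaker [-36.3 -87.9] z 0.2884 rot [179.57  -1.67  95.06] F [ 0.2  -0.15] 0.6 t 44.0
row [-371.7  -97.8   -5.8] turn 75.05 | dist 384.0 t 44.05
```

View pics/s32c.png

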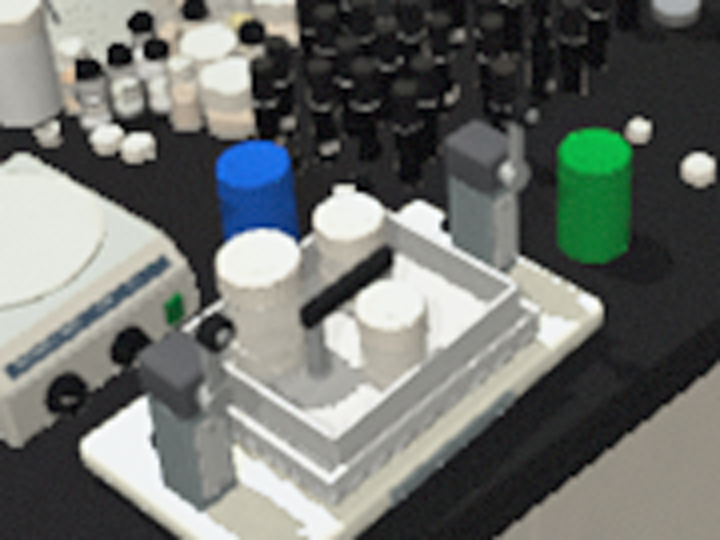

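```bash
python3 - <<'E'
from h import *
go(.40,-.453,.25,6)
E
python3 -m jog '[[-42,-7,0,8.5],[-84,-14,0,17],[-126,-21,0,25.5],[-168,-28,0,34],[-210,-35,0,42.5],[-252,-42,0,51],[-294,-55,0,59.5],[-336,-70,0,68],[-370,-85,0,76.5],[-400,-95,0,85]]' 0
python3 - <<'E'
from h import *
go(.40,-.453,.25,6)
E
```

```text
row [-424.5 -112.5   22.6] turn 89.05 | dist 440.0 t 44.05
time_s: 45.05
tool_pos: [0.4119, -0.4288, 0.2681]
tcp_rot: [-178.0, 0.2, 9.6]
force: [0.4, -0.2, -0.4]
width: -0.001
row [-15.7  22.6  17.3] turn 3.61 | dist 32.0 t 45.05
```

```bash
python3 -m jog '[[-16,23,17,3.6],[-16,23,17,3.6],[-16,23,17,3.6],[-16,23,17,3.6]]' 0
python3 - <<'E'
from h import *
g=grab('wrist','w33'); s=g['state']; print(s['tool_pos'],s['tcp_rot']); go(.402,-.453,.088,6)
E
```

```text
time_s: 45.45
tool_pos: [0.4022, -0.4511, 0.2522]
tcp_rot: [-178.1, 0.1, 6.5]
force: [-0.3, 0.2, -0.2]
width: 0.001
[ 0.40221609 -0.45111899  0.25224363] [-1.78066446e+02  1.32111472e-01  6.52713704e+00]
row [ -0.5   7.3 164.7] turn 0.55 | dist 165.0 t 45.5
```

View pics/w33.png

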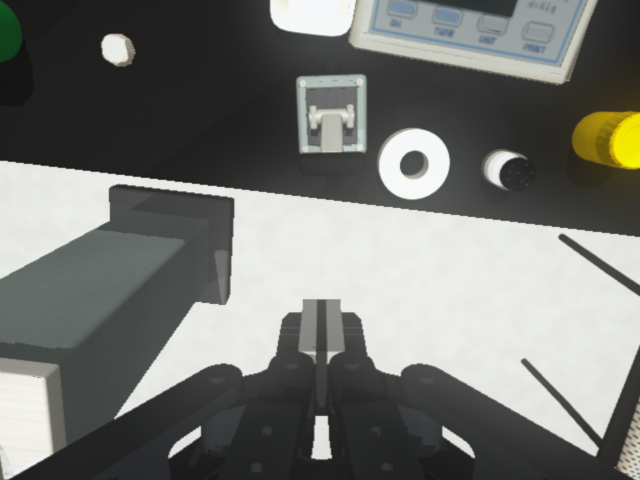

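```bash
python3 -m jog '[[0,2,45,0],[0,4,90,0],[0,6,130,0],[0,7,155,0],[0,7,165,0],[0,7,165,0],[0,7,165,0]]' 0
python3 -m jog '[[15,0,0,0],[30,0,0,0],[45,0,0,0],[58,0,0,0],[68,0,0,0],[73,0,0,0],[73,0,0,0],[55,0,0,0],[55,0,-45,0],[55,0,-90,0]]'
python3 -m jog '[[-40,0,-60,0],[-50,0,-60,0],[-50,0,-60,0],[-50,0,-60,0],[-50,0,-60,0]]'
python3 - <<'E'
from h import *
g=grab('wrist','w34'); s=g['state']; print(s['tool_pos'],s['tcp_rot']); g=grab('scene','s34'); g=grab('top','t34'); crop(g,'t34c',100,190,440,300,2)
E
```

```text
time_s: 46.2
tool_pos: [0.4033, -0.4542, 0.0895]
tcp_rot: [-178.3, -0.0, 6.5]
force: [0.7, -0.3, 0.5]
width: 0.001
time_s: 47.2
tool_pos: [0.4552, -0.4489, 0.1758]
tcp_rot: [-177.8, 0.3, 6.4]
force: [1.0, -1.3, 0.3]
width: -0.002
time_s: 47.7
tool_pos: [0.4079, -0.4572, 0.2358]
tcp_rot: [-178.0, 0.1, 6.5]
force: [0.5, 1.0, -0.7]
width: 0.003
[ 0.40791465 -0.45722381  0.23584091] [-1.77994813e+02  1.36255298e-01  6.47317211e+00]
```

View pics/w34.png

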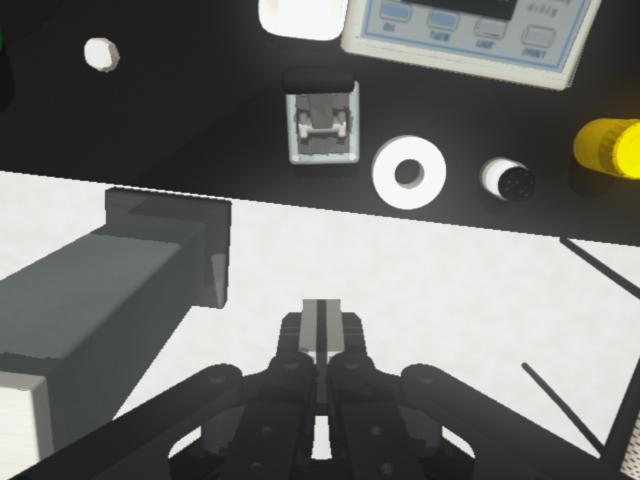

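View pics/s34.png

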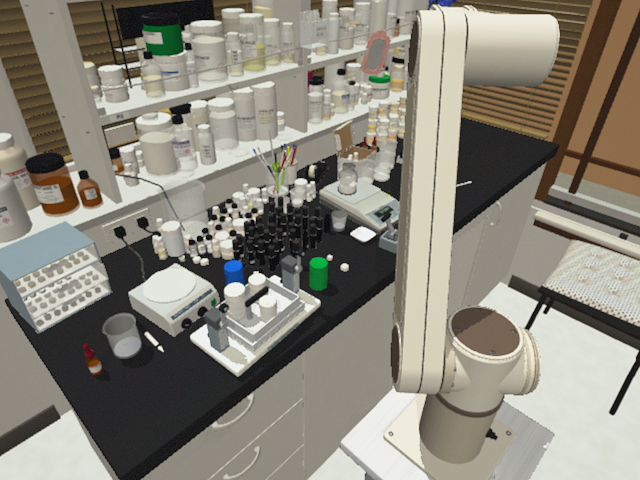

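View pics/t34c.png

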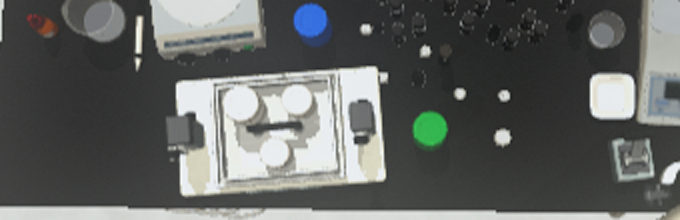

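Run:
```python
from h import *
print(bot.hand_in())
```

```text
the job is handed in; nothing more can be done
None
```

I carried out all the steps in the required order and handed the job in at about 48 s of robot time. No verdict was reported.

**What I did**
- **Isolator and carrier:** I flipped the isolator off and set the carrier flat in the shaker's tray.
- **Jars:** Three white-capped jars were on the worktop, and all three now stand upright in the carrier: a tall one, a middle-sized or wide one, and a small one. My size readings for the second disagreed, so I am not sure which of the two it is, but it made no difference to the placing.
- **Limit switches:** I pushed the left arm and then the right arm outward, and let each spring back.
- **Isolator on:** I flipped it on again, and the arm then stood clear of everything.

**Last checks in the images**
- The isolator handle leans to the on side.
- The carrier is seated in the tray with all three jars upright.
- Both switch arms were upright again after their pushes, as seen just before the isolator was flipped on.
- The beaker is still standing.

**What disagreed or is less certain**
- **Switch angles:** I could only estimate these. The left came to about 0.65 rad from geometry and 0.6 from the image. The right came to about 0.60 to 0.65 from geometry. A coarse image reading of the right suggested 0.8 or more, and I relied on geometry there. The push forces at the furthest point, about 7 to 8 N, were above the 4 N given for 0.6 rad.
- **Gripper tilt:** While I moved the first jar, the arm's last joint hit its range limit. That left the gripper tilted about 1.9 degrees for the rest of the run, with no visible effect on the placings.

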